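Park the rivet caddy in its bay

ROBOT

A 6-joint arm with a two-finger parallel gripper is mounted at the origin on the work surface. World frame = base frame: x ahead of the robot, y to its left, z up, the work surface at z = 0. Lengths are in m, angles in rad, forces in N, time in s.
With the tool pointing down it reaches from about 0.375 to 0.975 m from the base axis. Payload 3.8 kg.
Tool frame: the origin (TCP) lies on the centre line of the jaws, within the pads' length; the fingertips stand 22 mm ahead of it and the grasp point (between the pads) lies 3 mm ahead of it; z points along the fingers, x is the direction in which the jaws open and shut, and the axes are right-handed (so a half turn about z gives the same grasp; the last joint's range is limited). The gripper opens to 85 mm and grips with 20 to 120 N. Pads are 22 mm wide; open, the fingers measure 114 mm over their backs; the gripper's body (76 mm by 85 mm) begins 54 mm behind the grasp point. The pads swing forward as they close: fully open they stand 13 mm farther back than shut.
Start: joints at [1.072, 0.264, 1.604, -0, 1.274, -0.037], TCP at [0.301, 0.604, 0.253] pointing down, gripper open.
Joint ranges: [-2.63, 2.63], [-0.94, 2.18], [0.31, 2.57], [-1.31, 4.45], [0, 2.66], [-2.55, 2.55]. Speed limits (rad/s): [2.57, 2.57, 3.14, 3.14, 3.14, 3.14].

INTERFACE

Orientations are given as a rotation vector (axis times angle).
In Python, from workcell import bot, viewer gives the robot as it stands.
- The arm moves only by the tool move_arm, never from a script. Its argument "series" is text: rows parted by semicolons, each of 7 numbers parted by spaces: the turn, a rotation vector about the tool's x, y, z scaled (see below), then the shift along the tool's x, y, z scaled (see below), then the opening, from -1 (shut) to 1 (fully open). A call has exactly 8 rows; each row is the pose to reach, as a shift and turn from the pose commanded when the call began, along the tool's axes at that moment; what a row does not reach only later rows make up. The controller multiplies each number of a shift by 100 mm and each number of a turn by 120 degrees. A row lasts 1/10 s, in which the tool goes at most 50 mm and 8.59 degrees, less where a joint would pass 70% of its speed; a pose out of reach is approached as far as the arm can. A call with a number of a shift or a turn outside -1 to 1 is refused whole. A call with a gripper value outside its range is refused whole. The fingers move at their own pace and stop on an object; "squeeze" is the grip in N (left out, the last holds). Time passes only in rows, so rows that repeat a pose let the fingers close, or fill a call up. It gives the time, the measured TCP pose, the force and the opening at its end, in the units of the state.
- bot.read_state(): the state, without advancing time (a new reading comes with each control period).
- viewer.read_camera(name): name is "side" or "top"; returns a dict with "pixels" (480x640x3 uint8, red, green, blue), "K" (3x3 intrinsics, pixels), "dist" ([k1, k2, p1, p2, k3] as OpenCV has them; the pictures are not rectified), "world_to_cam" (4x4, takes a point from world to camera coordinates). Camera axes: x right, y up, looking along -z (the intrinsics and any distortion apply to the point x, -y, -z); pixel columns grow to the right and rows downward; lengths in m; the calibration is good to about 2 mm. A picture is of the moment at which its call begins. There is no depth.
- bot.finish_job(): hands the job in, once; it reports no verdict.
The state is a dict: "time": time; "q": joint angles; "joint_vel": joint speeds; "joint_torque": joint torques, N m; "tool_pos": TCP position; "tcp_rot": TCP orientation; "wrist_force": force on the tool from outside, world axes, zero at the start; "torque": the same for the moment, N m; "width": opening from 0.0 (shut) to 1.0 (fully open).
Only numpy, scipy, OpenCV 4.12 (cv2) and the standard library are available. Lean on these libraries where they do the work, as an engineer would, in place of code of your own. Each camera call takes 0.05 s, during which the arm holds its last target.

TASK

Take the small wheeled caddy by its handle bar and, keeping its wheels on the bench, push it straight ahead until all four castors trail straight behind their pivots; only then steer it nose first into its parking bay. Lean it squarely against the stiff sprung buffer, wherever that is clamped, with a steady push of about 10 newtons for a second (it must never bear on the bay with as much as 20), then ease off so that it stays resting at the buffer with its castors still trailing, and let go. Keep the little jar standing on the caddy and leave everything else on the bench where it is.

Things in the scene. Friction and masses are not known exactly. Their poses are not given: they have to be found in the camera images.
- caddy: Light-wood caddy on four swivel castors, 0.7 to 1 kg, 180 long (x) by 120 wide (y): flat front face, deck floor 46 above the bench, rim top 59; three short pegs on the rear half (to 80), a small jar on the front half. Origin on the bench under its middle, +x its nose, z up. Wheels 24 diameter, 14 trail; under 2 N rolling drag, so it rolls off if nudged or sprung.
- handle (a point): Middle of the caddy's handle bar, 115 above the bench over the caddy's origin. The bar runs across the caddy (along its y): 116 long, 14 thick (along x), 22 tall, on two round posts 50 either side of the middle. Pinch it from above with the fingers closing along the caddy's x.
- caddy_front (a point): Middle of the caddy's flat front face, 90 mm ahead of its origin, 44 mm above the bench.
- jar: Small clear closed jar, 36 diameter, 42 tall, 0.09 kg, standing loose on the front half of the caddy inside the rim. Origin: centre of its underside, z up along the jar.
- dock: Fixed dark wood bay: two rails 230 long, 18 thick, 50 tall, 127 apart inside, ends flared 45 out before the mouth; no floor. Origin on the bench in the middle of the mouth (start of the straight rails), +x into the bay, z up. Inside, a block with a stiff sprung rubber buffer (8 N per mm, 4 mm stroke, springs back) is clamped at a different depth each time: its face 130 to 180 in, to be felt for.
- feeler (a joint): Thin steel feeler pin, 8 diameter, on the bay's centre line 44 above the bench, standing out of the black rubber buffer face towards the mouth: 0 = 8 mm out, 0.008 m = pushed in flush, i.e. the caddy's nose touches the buffer. It needs under 0.3 N and does not show how hard the buffer is pressed. It comes out again when the nose moves away.
- mallet: Hammer-like mallet, about 240 long, lying on the bench on the robot's side of the path; leave alone. Origin: underside.
- awl: Screwdriver-like awl, about 160 long, lying on the robot's side of the bay; leave alone.
- brush: Brush, about 180 long, lying beyond the caddy; leave alone.
- calculator: Flat black desk calculator, 150 by 100, 17 thick; leave alone.
- pencup: White cup with pens, 76 diameter, pens up to 160 high; leave alone.
- rivetjar: Amber jar, 56 diameter, 75 tall, on the robot's side of the caddy; leave alone.
- castor_fl (a joint): Swivel of the front left castor about its upright pivot (at x +68, y +44 mm on the caddy): 0 = wheel trails straight behind the pivot (towards the caddy's -x), grows counter-clockwise from above, can swing 3.05 rad either way. Turned sideways the wheel sticks out up to 6 mm beyond the caddy's side and fouls the bay. A straight push of 60 to 90 mm brings it round.
- castor_fr (a joint): Swivel of the front right castor about its upright pivot (at x +68, y -44 mm on the caddy): 0 = wheel trails straight behind the pivot (towards the caddy's -x), grows counter-clockwise from above, can swing 3.05 rad either way. Turned sideways the wheel sticks out up to 6 mm beyond the caddy's side and fouls the bay. A straight push of 60 to 90 mm brings it round.
- castor_rl (a joint): Swivel of the rear left castor about its upright pivot (at x -68, y +44 mm on the caddy): 0 = wheel trails straight behind the pivot (towards the caddy's -x), grows counter-clockwise from above, can swing 3.05 rad either way. Turned sideways the wheel sticks out up to 6 mm beyond the caddy's side and fouls the bay. A straight push of 60 to 90 mm brings it round.
- castor_rr (a joint): Swivel of the rear right castor about its upright pivot (at x -68, y -44 mm on the caddy): 0 = wheel trails straight behind the pivot (towards the caddy's -x), grows counter-clockwise from above, can swing 3.05 rad either way. Turned sideways the wheel sticks out up to 6 mm beyond the caddy's side and fouls the bay. A straight push of 60 to 90 mm brings it round.
There are look-alikes about, which are no part of the job. What is shaped like the caddy but red is not meant.

How it is judged:
On the way, in this order (a step that is already met when the one before it is completed fails the run):
1. out in the open, before the bay's mouth, all four castors trail straight behind their pivots (within 0.25 rad) (value of joint castor_fl between -0.25 and 0.25 rad and value of joint castor_fr between -0.25 and 0.25 rad and value of joint castor_rl between -0.25 and 0.25 rad and value of joint castor_rr between -0.25 and 0.25 rad and x of caddy_front in the frame of dock below -0.02 m), for 0.1 s.
2. the caddy stands nose first in the bay, feeler pushed in more than 5 mm, and bears on the bay with more than 5 N for 0.4 s (contact force between caddy and dock above 5 N and x of caddy_front in the frame of dock above 0.125 m and value of joint feeler above 0.005 m), for 0.4 s.
At the end, for the whole second after the job is handed in: The caddy stands still on its wheels in the bay, nose first, its nose at the buffer (feeler in more than 3 of its 8 mm), within 8 mm of the centre line and 0.07 rad of square, castors within 0.25 rad of trailing straight, jar upright on the deck, caddy let go (x of caddy_front in the frame of dock between 0.123 and 0.186 m and value of joint feeler above 0.003 m and y of caddy_front in the frame of dock between -0.008 and 0.008 m and angle between the x axis of caddy and the x axis of dock, either way round below 0.07 rad and value of joint castor_fl between -0.25 and 0.25 rad and value of joint castor_fr between -0.25 and 0.25 rad and value of joint castor_rl between -0.25 and 0.25 rad and value of joint castor_rr between -0.25 and 0.25 rad and linear speed of caddy below 0.01 m/s and height (world z) of caddy below 0.006 m and angle between jar's own z axis and vertical below 0.1 rad and horizontal distance between jar and caddy below 0.085 m); the robot touches nothing.
It fails at once if the caddy bears on the bay (rails or buffer) with more than 20 N (contact force between caddy and dock above 20 N).
It fails at once if the caddy is lifted more than 12 mm off the bench or tipped more than 0.2 rad (height (world z) of caddy above 0.012 m or angle between caddy's own z axis and vertical above 0.2 rad).
It fails at once if the small jar tips over or leaves the caddy (angle between jar's own z axis and vertical above 0.5 rad or distance between jar and caddy above 0.12 m).
It fails at once if another thing on the bench is moved by more than 30 mm (distance of any of mallet, awl, brush, calculator, pencup, rivetjar from where it was at the start of the episode above 0.03 m).
It also fails if it takes over 70 s, if anything falls off the work surface, if the arm or the gripper's body presses on something with over 40 N, if the wrist force passes 120 N, or if a joint passes its speed limit or range.

## Working session

There is one attempt and no reset: what is moved stays moved. The work goes in short steps, Python scripts to look and compute and a tool call to move; the robot and the scene stay as the last step left them, time stands still between calls to the robot, and variables do not carry over. Pictures are saved under pics/ and viewed, and the job is handed in when it is done.

Besides the shell and the picture viewer there is one more tool, called as name(argument=value, ...), one argument or row to a line, values as JSON. move_arm: Moves the arm, as the interface text tells. Its arguments: {"type":"object","properties":{"series":{"type":"string"},"squeeze":{"type":"number"}},"required":["series"]}

```bash
ls; mkdir -p pics; python3 - <<'E'
from workcell import bot, viewer
import cv2,numpy as np
print(bot.read_state())
for n in ["side","top"]:
    r=viewer.read_camera(n)
    cv2.imwrite(f"pics/{n}0.png",r["pixels"][:,:,::-1])
    print(n,r["K"],r["dist"],r["world_to_cam"])
E
```

```text
pics
{'time': 0.0, 'q': array([ 1.07207849e+00,  2.64769835e-01,  1.60537695e+00, -3.22128462e-06,
        1.27369125e+00, -3.68769580e-02]), 'joint_vel': array([-9.97062609e-04, -1.42113537e-03,  8.93234467e-05, -1.45160883e-03,
       -9.30007406e-04,  3.85771190e-04]), 'joint_torque': array([ 2.94897793e-03, -5.15115809e+01, -3.67313218e+01, -1.44057440e-04,
        1.31374178e-02,  8.64453682e-06]), 'tool_pos': array([0.30044085, 0.60369047, 0.25194913]), 'tcp_rot': array([ 2.66995633,  1.65346061, -0.00306154]), 'wrist_force': array([ 0.29664767, -0.49145576, -0.84060278]), 'torque': array([-0.04092875, -0.01156347,  0.04070828]), 'width': 0.999580408235533}
side [[503.68866326   0.         320.34791184]
 [  0.         503.68866326 230.305463  ]
 [  0.           0.           1.        ]] [-0.0289673  0.         0.         0.         0.       ] [[ 0.68343964 -0.72989735  0.01265343 -0.3492743 ]
 [ 0.41511685  0.40283607  0.81572122 -0.25833472]
 [-0.60049001 -0.55224357  0.57830683 -0.82735241]
 [ 0.          0.          0.          1.        ]]
top [[441.95368879   0.         322.22493864]
 [  0.         441.95368879 236.0672815 ]
 [  0.           0.           1.        ]] [-0.07046738  0.          0.          0.          0.        ] [[-0.02834194 -0.9995351  -0.01123908  0.00415787]
 [ 0.99876679 -0.02877508  0.04045861 -0.48886813]
 [-0.04076321 -0.01007854  0.999118   -1.07309087]
 [ 0.          0.          0.          1.        ]]
```

View pics/top0.png

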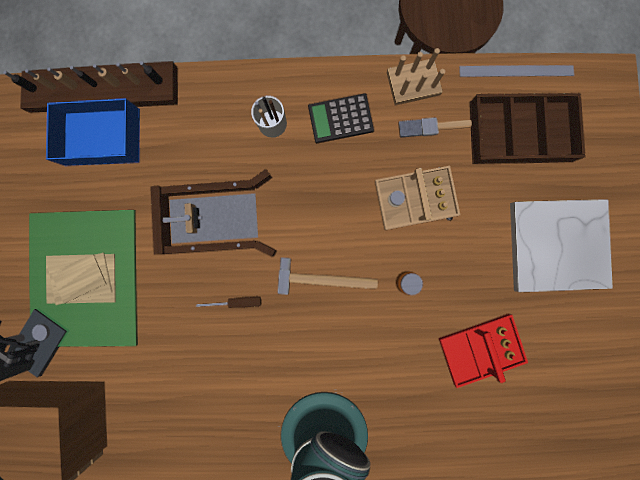

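View pics/side0.png

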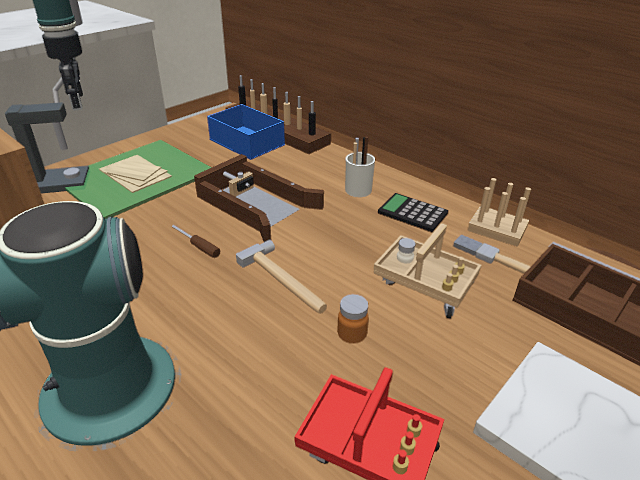

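The light-wood caddy is at top (417,198) / side (428,268), with its jar at the left end (397,198), pegs on the right, and its nose pointing left toward the bay. The red one at top (483,350) is the decoy. The bay has its mouth at about top (258,215). I'll confirm with crops.

```bash
cat > h.py <<'E'
import cv2,numpy as np
from workcell import bot,viewer
def cam(n):
    r=viewer.read_camera(n); return r
def ray(r,px):
    p=cv2.undistortPoints(np.array([[px]],float),np.array(r["K"],float),np.array(r["dist"],float))[0,0]
    T=np.array(r["world_to_cam"]);R=T[:3,:3];t=T[:3,3]
    return -R.T@t, R.T@np.array([p[0],-p[1],-1.])
def on(r,px,z):
    o,d=ray(r,px); return o+d*(z-o[2])/d[2]
def proj(r,P):
    T=np.array(r["world_to_cam"]);p=T[:3,:3]@np.array(P)+T[:3,3]
    q,_=cv2.projectPoints(np.array([[p[0],-p[1],-p[2]]]),np.zeros(3),np.zeros(3),np.array(r["K"],float),np.array(r["dist"],float))
    return q[0,0]
def crop(r,name,x0,y0,x1,y1,s):
    cv2.imwrite(name,cv2.resize(np.ascontiguousarray(r["pixels"][y0:y1,x0:x1,::-1]),None,fx=s,fy=s,interpolation=cv2.INTER_CUBIC))
E
python3 - <<'E'
from h import *
t=cam("top");s=cam("side")
crop(t,"pics/t_c.png",365,155,475,240,7)
crop(t,"pics/t_d.png",145,165,285,265,5)
crop(s,"pics/s_c.png",365,215,495,325,5)
E
```

```text
(no output)
```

View pics/t_c.png

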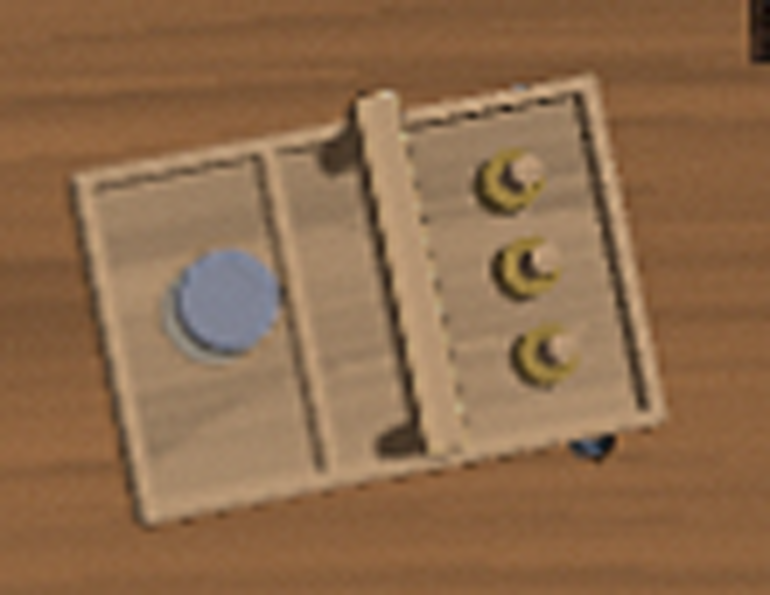

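View pics/t_d.png

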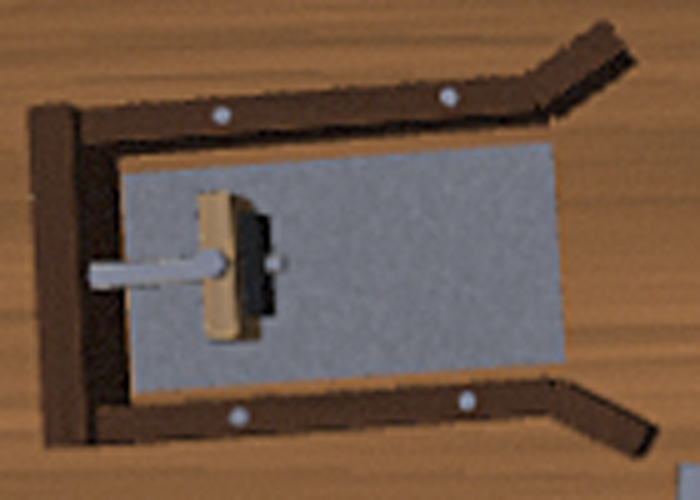

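View pics/s_c.png

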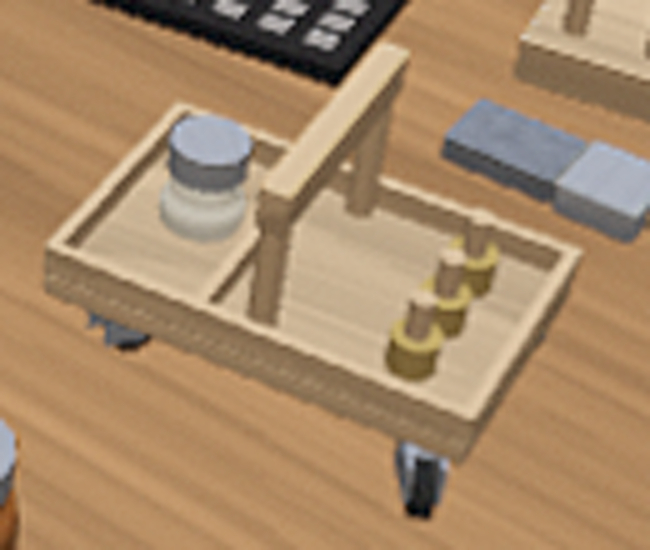

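Confirmed: in the crop the light-wood caddy has its jar at the front (left), pegs behind, and castors visibly swung out. In the bay crop the buffer face and feeler are at about crop (272,262). Next I measure both.

```bash
python3 - <<'E'
from h import *
t=cam("top");s=cam("side")
C=lambda x,y:on(t,(365+x/7-.5+.07,155+y/7-.43),.0590)
D=lambda x,y,z=.05:on(t,(145+x/5-.4,165+y/5-.4),z)
P=[C(75,175),C(145,523),C(662,415),C(597,78)]
for p in P: print(p.round(4))
f=(P[0]+P[1])/2;b=(P[2]+P[3])/2;c=(f+b)/2
d=f-b;print("c",c,"len",np.linalg.norm(d),"wid",np.linalg.norm(P[0]-P[1]),"yaw",np.arctan2(d[1],d[0]), "yaw2",[np.arctan2(*( (a-e)[[1,0]])) for a,e in [(P[0],P[3]),(P[1],P[2])]])
# bar
b1=on(t,(365+378/7-.43,155+97/7-.43),.126);b2=on(t,(365+445/7-.43,155+452/7-.43),.126);print("bar",b1,b2,(b1+b2)/2,np.linalg.norm(b1-b2))
S=[D(222,115),D(449,96),D(239,416),D(467,400)]
for p in S: print("screw",p.round(4))
for a,e in[(0,1),(2,3)]:
  d=S[a]-S[e];print("yaw",np.arctan2(d[1],d[0]))
print("width",np.linalg.norm(((S[0]+S[1])-(S[2]+S[3]))/2))
print("knees far top/near top",D(530,82),D(545,107),D(552,380),D(548,410))
print("feeler tip",D(286,262,.044),"face",D(274,262,.044), "flare ends",D(632,62),D(655,430))
print("back end",D(78,148),D(97,408))
# side view of screws/bar for consistency
for p in S: print(proj(s,p))
print("proj rim corners in side",[proj(s,p).round(1) for p in P], proj(s,b1),proj(s,b2))
crop(s,"pics/s_d.png",185,140,335,250,5)
E
```

```text
[ 0.6162 -0.1389  0.059 ]
[ 0.4984 -0.1583  0.059 ]
[ 0.5298 -0.3338  0.059 ]
[ 0.6446 -0.3168  0.059 ]
c [ 0.57224447 -0.23694482  0.059     ] len 0.1791955536520751 wid 0.11937682608388785 yaw 1.7382344101106737 yaw2 [np.float64(1.7288906770222927), np.float64(1.7476770407689979)]
bar [ 0.62727294 -0.22777808  0.126     ] [ 0.51451334 -0.24436492  0.126     ] [ 0.57089314 -0.2360715   0.126     ] 0.11397302042741593
screw [0.6125 0.3056 0.05  ]
screw [0.6179 0.1957 0.05  ]
screw [0.4681 0.2994 0.05  ]
screw [0.4727 0.1898 0.05  ]
yaw 1.6198472438708305
yaw 1.6123645066379726
width 0.1449546563756127
knees far top/near top [0.62335674 0.15669498 0.05      ] [0.61111993 0.14974391 0.05      ] [0.48100219 0.14913278 0.05      ] [0.46686    0.15135417 0.05      ]
feeler tip [0.54145293 0.27720786 0.044     ] face [0.54163382 0.28304258 0.044     ] flare ends [0.6313621 0.1077181 0.05     ] [0.45599079 0.10082018 0.05      ]
back end [0.59904489 0.37624463 0.05      ] [0.47382027 0.36836988 0.05      ]
[262.64096641 170.05162079]
[293.09117776 183.88095836]
[220.43675669 190.95145624]
[250.74198833 206.92584551]
proj rim corners in side [array([400.9, 235.1]), array([374.3, 263.9]), array([459.7, 297.9]), array([481.8, 265.4])] [444.0162438  223.76365986] [419.13659195 252.20112234]
```

View pics/s_d.png

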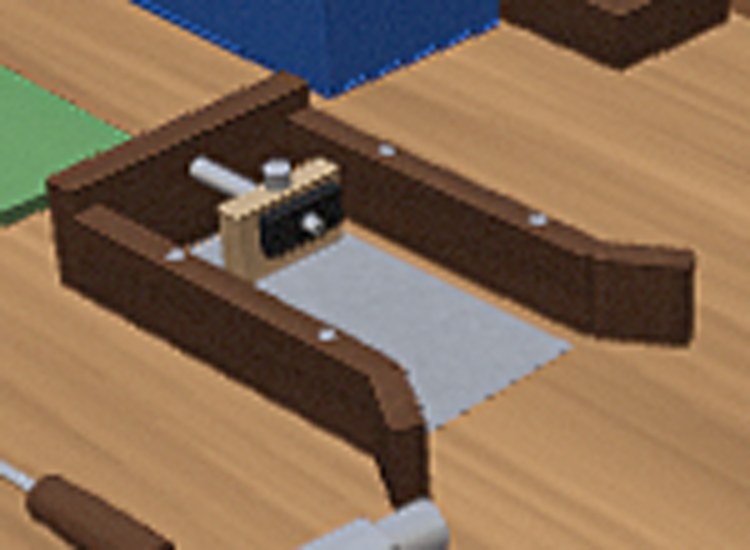

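Measured in the world frame:

| Thing | Position | Yaw |
|---|---|---|
| Caddy handle | (0.571, -0.236) | 1.738 |
| Dock mouth | about (0.547, 0.150) | 1.616 |

The buffer face is about 133 mm in. The side view agrees with these within about 1 mm. I'm starting the approach at height.

move_arm(
  series="0 0 0 -0.11 0.11 0 1;0 0 0 -0.23 0.22 0 1;0 0 0 -0.34 0.33 0 1;0 0 0 -0.45 0.44 0 1;0 0 0 -0.56 0.55 0 1;0 0 0 -0.68 0.66 0 1;0 0 0 -0.79 0.77 0 1;0 0 0 -0.90 0.88 0 1",
  squeeze=40,
)

```text
time: 1.1
tool_pos: [0.3399, 0.4832, 0.2534]
tcp_rot: [-2.671, -1.654, -0.0]
wrist_force: [0.3, 0.9, 0.1]
width: 1.005
```

move_arm(
  series="0 0 0 -0.11 0.11 0 1;0 0 0 -0.23 0.22 0 1;0 0 0 -0.34 0.33 0 1;0 0 0 -0.45 0.44 0 1;0 0 0 -0.56 0.55 0 1;0 0 0 -0.68 0.66 0 1;0 0 0 -0.79 0.77 0 1;0 0 0 -0.90 0.88 0 1",
)

```text
time: 1.9
tool_pos: [0.3785, 0.3635, 0.2533]
tcp_rot: [2.671, 1.654, 0.0]
wrist_force: [-0.6, -0.4, -0.8]
width: 0.999
```

move_arm(
  series="0 0 0 -0.11 0.11 0 1;0 0 0 -0.23 0.22 0 1;0 0 0 -0.34 0.33 0 1;0 0 0 -0.45 0.44 0 1;0 0 0 -0.56 0.55 0 1;0 0 0 -0.68 0.66 0 1;0 0 0 -0.79 0.77 0 1;0 0 0 -0.90 0.88 0 1",
)

```text
time: 2.7
tool_pos: [0.4171, 0.2437, 0.2533]
tcp_rot: [-2.671, -1.654, -0.0]
wrist_force: [0.9, -0.1, -0.7]
width: 1.001
```

move_arm(
  series="0 0 0 -0.11 0.11 0 1;0 0 0 -0.23 0.22 0 1;0 0 0 -0.34 0.33 0 1;0 0 0 -0.45 0.44 0 1;0 0 0 -0.56 0.55 0 1;0 0 0 -0.68 0.66 0 1;0 0 0 -0.79 0.77 0 1;0 0 0 -0.90 0.88 0 1",
)

```text
time: 3.5
tool_pos: [0.4556, 0.1239, 0.2533]
tcp_rot: [2.671, 1.654, 0.0]
wrist_force: [-1.0, -1.2, 0.3]
width: 1.001
```

move_arm(
  series="0 0 0 -0.11 0.11 0 1;0 0 0 -0.23 0.22 0 1;0 0 0 -0.34 0.33 0 1;0 0 0 -0.45 0.44 0 1;0 0 0 -0.56 0.55 0 1;0 0 0 -0.68 0.66 0 1;0 0 0 -0.79 0.77 0 1;0 0 0 -0.90 0.88 0 1",
)

```text
time: 4.3
tool_pos: [0.4942, 0.0041, 0.2533]
tcp_rot: [2.671, 1.654, 0.0]
wrist_force: [0.4, -0.8, 0.1]
width: 1.003
```

move_arm(
  series="0 0 0 -0.11 0.11 0 1;0 0 0 -0.23 0.22 0 1;0 0 0 -0.34 0.33 0 1;0 0 0 -0.45 0.44 0 1;0 0 0 -0.56 0.55 0 1;0 0 0 -0.68 0.66 0 1;0 0 0 -0.79 0.77 0 1;0 0 0 -0.90 0.88 0 1",
)

```text
time: 5.1
tool_pos: [0.5332, -0.1157, 0.2533]
tcp_rot: [-2.671, -1.654, -0.0]
wrist_force: [-0.5, -0.2, 1.4]
width: 0.999
```

move_arm(
  series="0 0 -0.04 -0.11 0.11 0 1;0 0 -0.08 -0.23 0.22 0 1;0 0 -0.12 -0.34 0.33 0 1;0 0 -0.16 -0.45 0.44 0 1;0 0 -0.20 -0.56 0.55 0 1;0 0 -0.24 -0.68 0.66 0 1;0 0 -0.28 -0.79 0.77 0 1;0 0 -0.30 -0.90 0.87 0 1",
)

```text
time: 5.9
tool_pos: [0.571, -0.2351, 0.2531]
tcp_rot: [-2.026, -2.401, -0.0]
wrist_force: [0.2, 1.5, -0.3]
width: 0.998
```

move_arm(
  series="0 0 0 0 0 0 1;0 0 0 0 0 0.1 0.6;0 0 0 0 0 0.2 0.4;0 0 0 0 0 0.3 0.3;0 0 0 0 0 0.4 0.3;0 0 0 0 0 0.5 0.3;0 0 0 0 0 0.5 0.3;0 0 0 0 0 0.5 0.3",
)

```text
time: 6.7
tool_pos: [0.5704, -0.2335, 0.2028]
tcp_rot: [-2.028, -2.398, 0.0]
wrist_force: [0.7, 0.0, -0.1]
width: 0.649
```

```bash
cat >> h.py <<'E'
from scipy.spatial.transform import Rotation as Ro
def st():
    s=bot.read_state();R=Ro.from_rotvec(s["tcp_rot"]).as_matrix()
    print("t",round(s["time"],2),"pos",s["tool_pos"].round(4),"xyaw",round(np.arctan2(R[1,0],R[0,0]),4),"z",R[:,2].round(3),"F",s["wrist_force"].round(2),"T",s["torque"].round(2),"w",round(s["width"],3),"q",s["q"].round(2))
    return s,R
E
python3 - <<'E'
from h import *
s,R=st()
t=cam("top");crop(t,"pics/t_1.png",340,140,480,245,5)
s=cam("side");crop(s,"pics/s_1.png",350,170,500,310,5)
E
```

```text
t 6.7 pos [ 0.5704 -0.2335  0.2028] xyaw 1.7375 z [-0.001  0.    -1.   ] F [ 0.69  0.03 -0.07] T [ 0.02 -0.03  0.09] w 0.649 q [-0.43  0.19  1.79  0.    1.16 -2.17]
```

View pics/s_1.png

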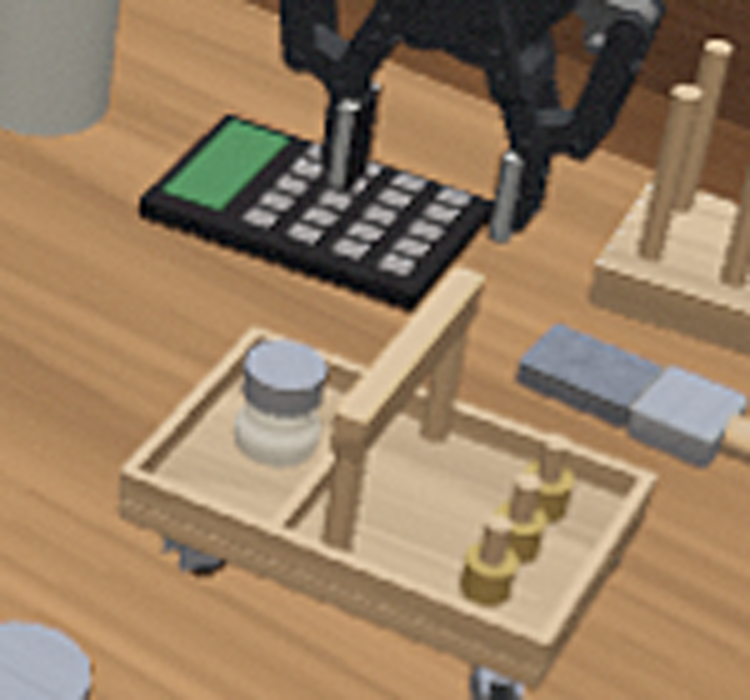

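View pics/t_1.png

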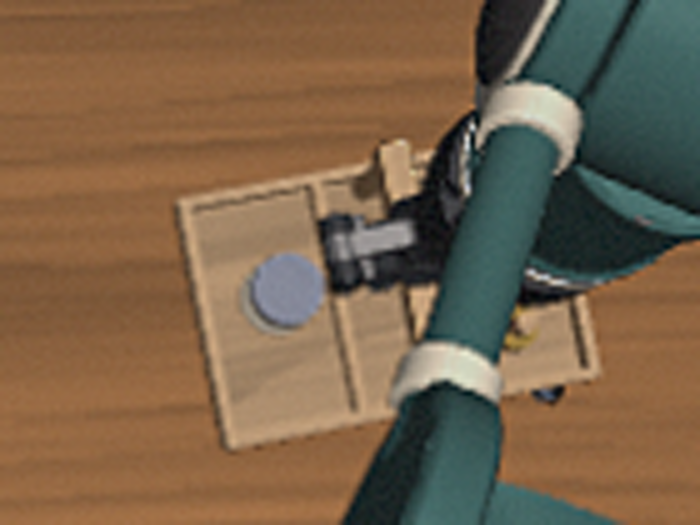

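The gripper is centred over the bar, open to about 55 mm and clear of the jar. Descending, with 3 mm of correction backwards.

move_arm(
  series="0 0 0 -0.03 0 0.1 0.3;0 0 0 -0.03 0 0.24 0.3;0 0 0 -0.03 0 0.38 0.3;0 0 0 -0.03 0 0.52 0.3;0 0 0 -0.03 0 0.64 0.3;0 0 0 -0.03 0 0.74 0.3;0 0 0 -0.03 0 0.80 0.3;0 0 0 -0.03 0 0.84 0.3",
)

```text
time: 7.6
tool_pos: [0.5709, -0.2366, 0.1184]
tcp_rot: [-2.028, -2.398, 0.0]
wrist_force: [-0.0, 1.1, 0.0]
width: 0.65
```

```bash
python3 - <<'E'
from h import *
s,R=st()
s=cam("side");crop(s,"pics/s_2.png",350,170,500,310,5)
E
```

```text
t 7.6 pos [ 0.5709 -0.2366  0.1184] xyaw 1.7373 z [-0.001  0.    -1.   ] F [-0.05  1.05  0.  ] T [-0.06 -0.01 -0.03] w 0.65 q [-0.43  0.27  1.86 -0.    1.01 -2.17]
```

View pics/s_2.png

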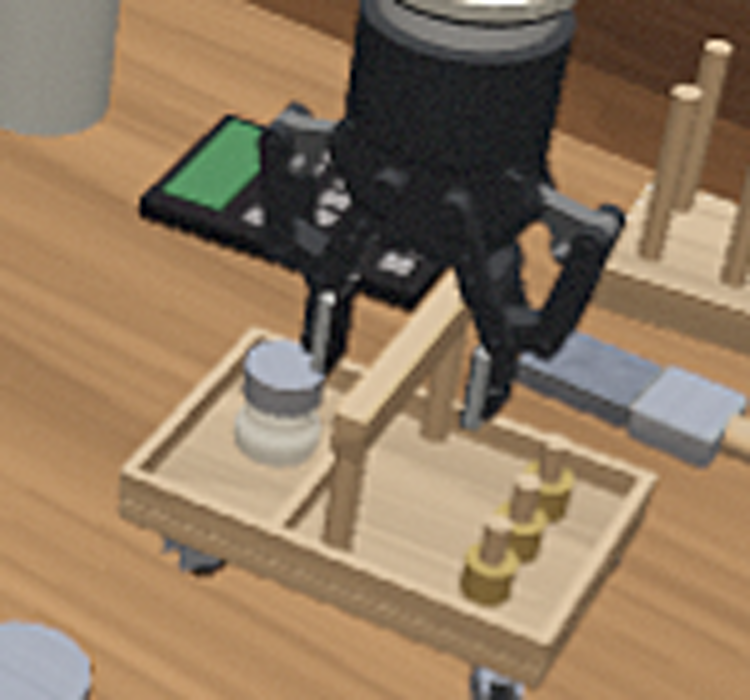

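The fingers straddle the bar evenly. Closing.

move_arm(
  series="0 0 0 0 0 0 0;0 0 0 0 0 0 -0.2;0 0 0 0 0 0 -0.4;0 0 0 0 0 0 -0.6;0 0 0 0 0 0 -0.7;0 0 0 0 0 0 -0.8;0 0 0 0 0 0 -1;0 0 0 0 0 0 -1",
  squeeze=35,
)

```text
time: 8.45
tool_pos: [0.5715, -0.2368, 0.1199]
tcp_rot: [2.028, 2.398, 0.0]
wrist_force: [-0.8, 0.2, 4.5]
width: 0.157
```

```bash
python3 - <<'E'
from h import *
s,R=st()
t=cam("top");crop(t,"pics/t_3.png",340,140,480,245,5)
s=cam("side");crop(s,"pics/s_3.png",350,170,500,310,5)
E
```

```text
t 8.45 pos [ 0.5715 -0.2368  0.1199] xyaw 1.7373 z [ 0.001 -0.    -1.   ] F [-0.77  0.2   4.53] T [ 0.    0.07 -0.03] w 0.157 q [-0.43  0.27  1.85  0.    1.02 -2.17]
```

View pics/s_3.png

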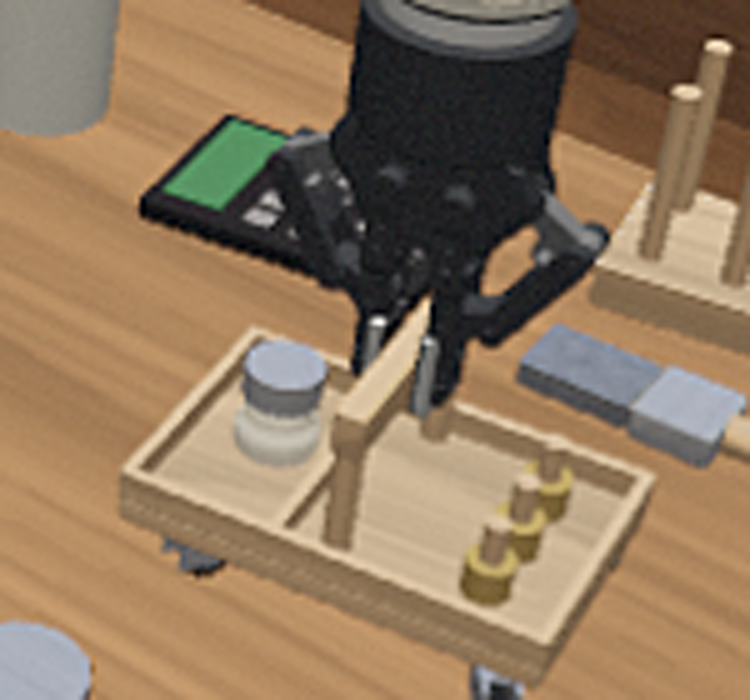

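View pics/t_3.png

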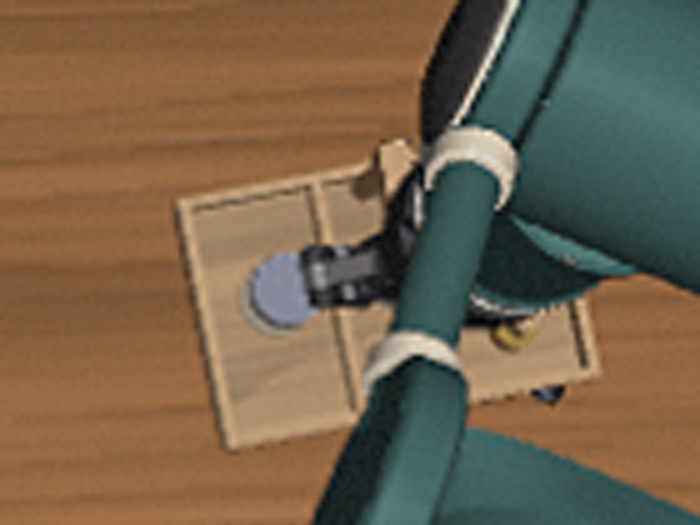

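Gripped at width 0.157 (≈13.5 mm, the bar), and the caddy hasn't moved. Pushing straight ahead along its nose.

move_arm(
  series="0 0 0 0.03 0 0 -1;0 0 0 0.08 0 0 -1;0 0 0 0.13 0 0 -1;0 0 0 0.19 0 0 -1;0 0 0 0.25 0 0 -1;0 0 0 0.31 0 0 -1;0 0 0 0.38 0 0 -1;0 0 0 0.45 0 0 -1",
)

```text
time: 9.35
tool_pos: [0.564, -0.192, 0.1198]
tcp_rot: [2.028, 2.398, 0.0]
wrist_force: [0.1, -2.0, 5.5]
width: 0.156
```

move_arm(
  series="0 0 0 0.07 0 0 -1;0 0 0 0.14 0 0 -1;0 0 0 0.21 0 0 -1;0 0 0 0.28 0 0 -1;0 0 0 0.35 0 0 -1;0 0 0 0.41 0 0 -1;0 0 0 0.46 0 0 -1;0 0 0 0.50 0 0 -1",
)

```text
time: 10.15
tool_pos: [0.5557, -0.1425, 0.1198]
tcp_rot: [2.028, 2.398, 0.001]
wrist_force: [0.2, -1.8, 6.4]
width: 0.155
```

```bash
python3 - <<'E'
from h import *
s,R=st()
t=cam("top");crop(t,"pics/t_4.png",280,140,440,260,5)
s=cam("side");crop(s,"pics/s_4.png",300,150,460,270,5)
E
```

```text
t 10.15 pos [ 0.5557 -0.1425  0.1198] xyaw 1.7378 z [ 0.001 -0.    -1.   ] F [ 0.19 -1.81  6.37] T [-0.26 -0.04 -0.02] w 0.155 q [-0.29  0.19  1.95 -0.    1.   -2.03]
```

View pics/s_4.png

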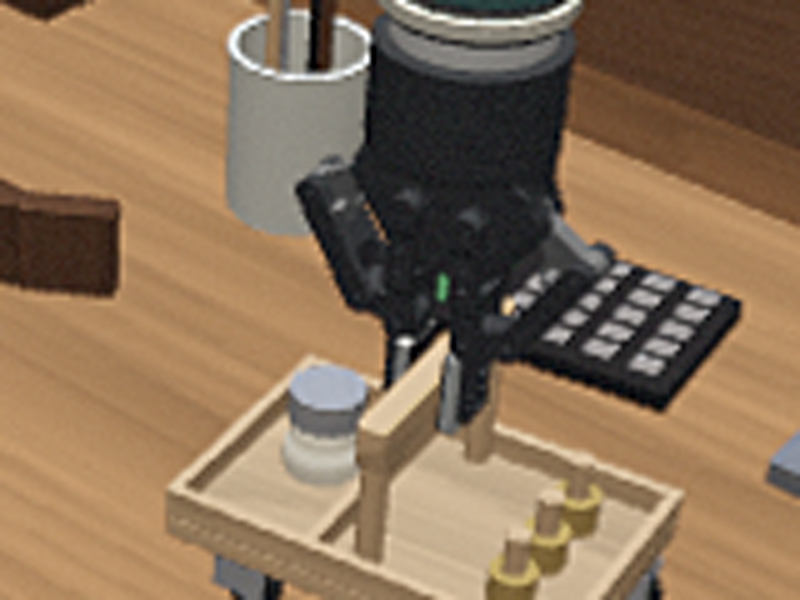

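View pics/t_4.png

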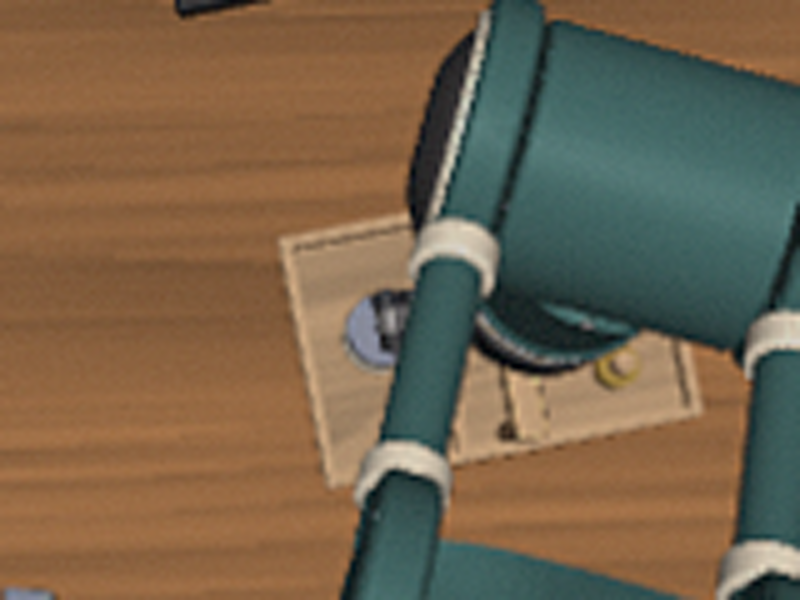

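```bash
python3 - <<'E'
from h import *
s=cam("side");crop(s,"pics/s_5.png",320,215,450,300,6)
t=cam("top")
a=on(t,(280+280/5-.4,140+240/5-.4),.059);b=on(t,(280+332/5-.4,140+488/5-.4),.059)
c=on(t,(280+703/5-.4,140+411/5-.4),.059)
print(a,b,c,(a+b)/2,np.linalg.norm(a-b),np.linalg.norm(c-b))
d=b-a;print("front yaw",np.arctan2(d[1],d[0])+np.pi/2+np.pi)
d=b-c;print("side yaw",np.arctan2(d[1],d[0]))
E
```

```text
[ 0.59987975 -0.04497446  0.059     ] [ 0.48253421 -0.0658018   0.059     ] [ 0.51363762 -0.24091788  0.059     ] [ 0.54120698 -0.05538813  0.059     ] 0.11917950956313729 0.17785685820647476
front yaw 1.7464543753869726
side yaw 1.7465791247014568
```

View pics/s_5.png

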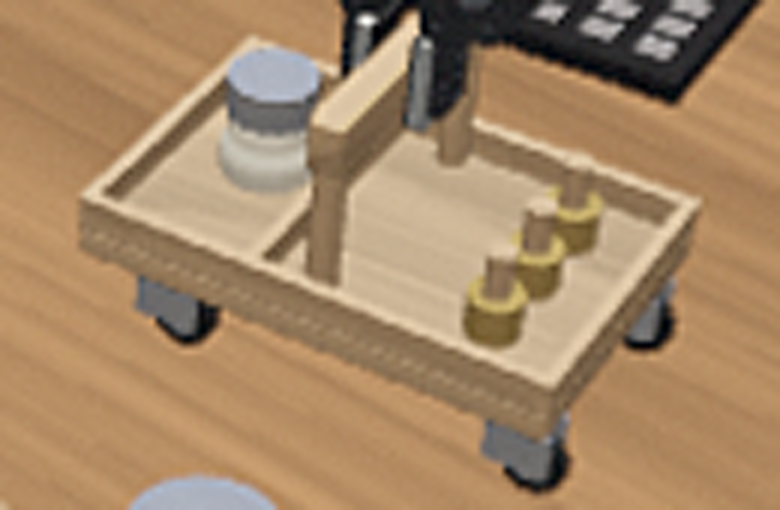

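The castors now trail behind their pivots in the side view: wheels at crop (185,320), (650,325) and (535,465) all sit to the rear. The caddy is about 200 mm short of the mouth. Now steering gently onto the bay's centre line.

move_arm(
  series="0 0 0.003 0.08 0.005 0 -1;0 0 0.007 0.18 0.015 0 -1;0 0 0.012 0.28 0.03 0 -1;0 0 0.017 0.38 0.045 0 -1;0 0 0.022 0.48 0.06 0 -1;0 0 0.027 0.59 0.075 0 -1;0 0 0.032 0.70 0.09 0 -1;0 0 0.035 0.80 0.10 0 -1",
)

```text
time: 11.15
tool_pos: [0.552, -0.0618, 0.1198]
tcp_rot: [2.115, 2.322, -0.0]
wrist_force: [-0.8, -3.0, 6.0]
width: 0.156
```

move_arm(
  series="0 0 0.004 0.11 0.012 0 -1;0 0 0.008 0.22 0.024 0 -1;0 0 0.012 0.33 0.036 0 -1;0 0 0.016 0.44 0.048 0 -1;0 0 0.019 0.55 0.06 0 -1;0 0 0.021 0.65 0.07 0 -1;0 0 0.023 0.75 0.08 0 -1;0 0 0.023 0.81 0.085 0 -1",
)

```text
time: 11.95
tool_pos: [0.5528, 0.02, 0.1198]
tcp_rot: [2.17, 2.271, 0.0]
wrist_force: [0.1, -1.5, 6.1]
width: 0.157
```

```bash
python3 - <<'E'
from h import *
s,R=st()
t=cam("top");crop(t,"pics/t_6.png",150,160,350,280,4)
s=cam("side");crop(s,"pics/s_6.png",230,150,430,290,4)
E
```

```text
t 11.95 pos [0.5528 0.02   0.1198] xyaw 1.6163 z [ 0. -0. -1.] F [ 0.09 -1.45  6.13] T [-0.26  0.11  0.02] w 0.157 q [-0.01  0.16  2.   -0.    0.99 -1.63]
```

View pics/s_6.png

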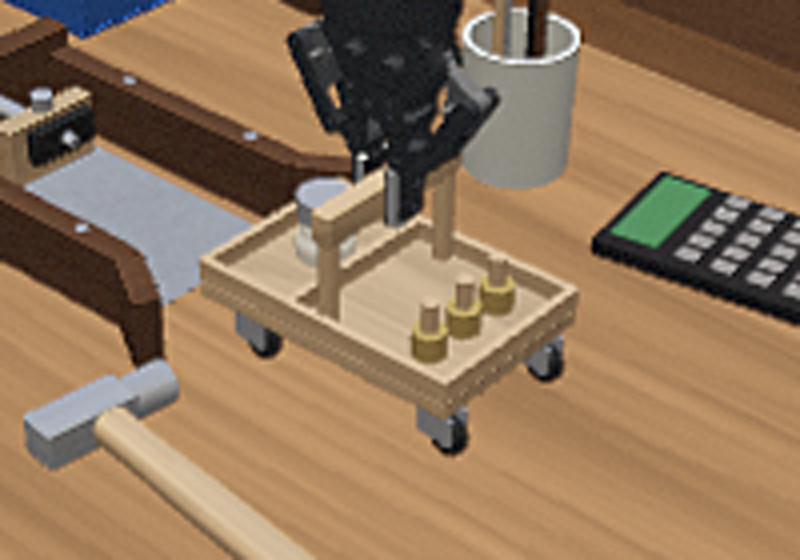

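View pics/t_6.png

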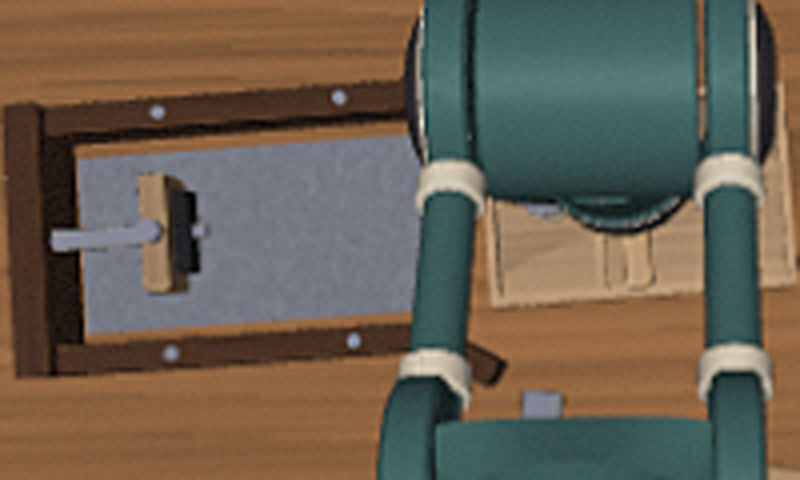

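```bash
cat >>h.py <<'E'
DO=np.array([.5472,.150]);DY=1.6163
def dk(p):
    d=np.array(p)[:2]-DO;c,s=np.cos(DY),np.sin(DY)
    return np.array([c*d[0]+s*d[1],-s*d[0]+c*d[1]]).round(4)
E
python3 - <<'E'
from h import *
t=cam("top");s=cam("side")
T=lambda x,y,z=.059:on(t,(150+x/4-.375,160+y/4-.375),z)
S=lambda x,y,z=.059:on(s,(230+x/4-.375,150+y/4-.375),z)
for n,p in dict(fn=T(491,306),rn=T(797,284),rf=T(781,85)).items(): print("top",n,dk(p),p.round(4))
for n,p in dict(fn=S(201,264),rn=S(448,388),rf=S(579,293)).items(): print("side",n,dk(p),p.round(4))
for q in [(157,112),(338,97),(171,353),(353,340)]: print("top screw",dk(T(*q,.05)))
for q in [(129,80),(251,135),(82,229)]: print("side screw",dk(S(*q,.05)))
print("tool",dk(bot.read_state()["tool_pos"]))
print("knee near inner",dk(S(122,255,.05)), "flare outer", dk(S(160,300,.05)))
b=T(203,231,.044);print("face/pin",dk(T(198,231,.044)),dk(T(206,231,.044)))
crop(s,"pics/s_7.png",225,170,385,270,5)
E
```

```text
top fn [-0.0408  0.0591] [0.49   0.1065 0.059 ]
top rn [-0.2205  0.0596] [ 0.4977 -0.073   0.059 ]
top rf [-0.2201 -0.058 ] [ 0.6152 -0.0673  0.059 ]
side fn [-0.0437  0.0631] [0.4862 0.1035 0.059 ]
side rn [-0.2213  0.0613] [ 0.496  -0.0738  0.059 ]
side rf [-0.2215 -0.0558] [ 0.613  -0.0687  0.059 ]
top screw [ 0.1528 -0.0723]
top screw [ 0.0431 -0.0726]
top screw [0.1529 0.0724]
top screw [0.0435 0.0727]
side screw [ 0.1557 -0.0726]
side screw [ 0.0455 -0.0734]
side screw [0.0444 0.0734]
tool [-0.1299  0.0003]
knee near inner [0.0067 0.0772] flare outer [-0.0423  0.0949]
face/pin [0.1339 0.0004] [0.129  0.0007]
```

View pics/s_7.png

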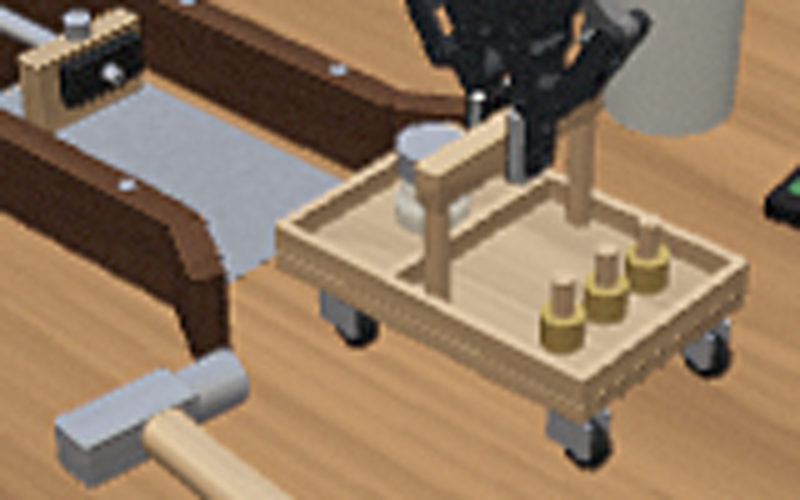

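The caddy is within about 1 mm of the centre line and square within 0.01 rad. Its nose is about 40 mm before the mouth and the castors trail. Driving in, watching lateral force.

move_arm(
  series="0 0 0 0.05 0 0 -1;0 0 0 0.12 0 0 -1;0 0 0 0.20 0 0 -1;0 0 0 0.28 0 0 -1;0 0 0 0.36 0 0 -1;0 0 0 0.43 0 0 -1;0 0 0 0.48 0 0 -1;0 0 0 0.50 0 0 -1",
)

```text
time: 12.95
tool_pos: [0.5509, 0.0699, 0.1198]
tcp_rot: [2.17, 2.271, 0.002]
wrist_force: [0.8, -1.3, 4.6]
width: 0.155
```

move_arm(
  series="0 0 0 0.05 0 0 -1;0 0 0 0.12 0 0 -1;0 0 0 0.20 0 0 -1;0 0 0 0.28 0 0 -1;0 0 0 0.36 0 0 -1;0 0 0 0.43 0 0 -1;0 0 0 0.48 0 0 -1;0 0 0 0.50 0 0 -1",
)

```text
time: 13.75
tool_pos: [0.5485, 0.1198, 0.1198]
tcp_rot: [2.17, 2.271, 0.002]
wrist_force: [0.0, -1.3, 6.6]
width: 0.153
```

```bash
python3 - <<'E'
from h import *
s,R=st()
print(dk(s["tool_pos"]))
t=cam("top");crop(t,"pics/t_8.png",150,160,310,280,5)
s=cam("side");crop(s,"pics/s_8.png",200,130,360,250,5)
E
```

```text
t 13.75 pos [0.5485 0.1198 0.1198] xyaw 1.6163 z [ 0.001  0.    -1.   ] F [ 0.02 -1.35  6.61] T [-0.13 -0.1  -0.06] w 0.153 q [ 0.17  0.17  1.98  0.    0.99 -1.45]
[-0.0302  0.    ]
```

View pics/s_8.png

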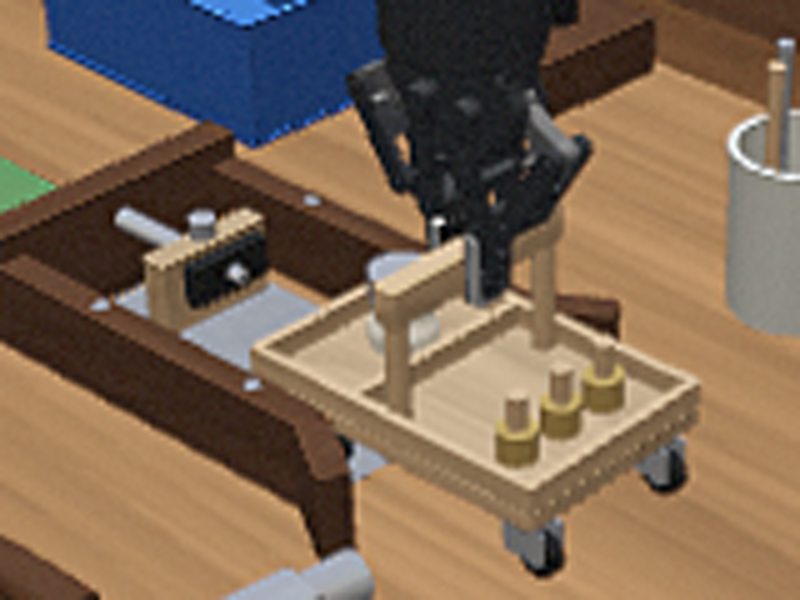

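View pics/t_8.png

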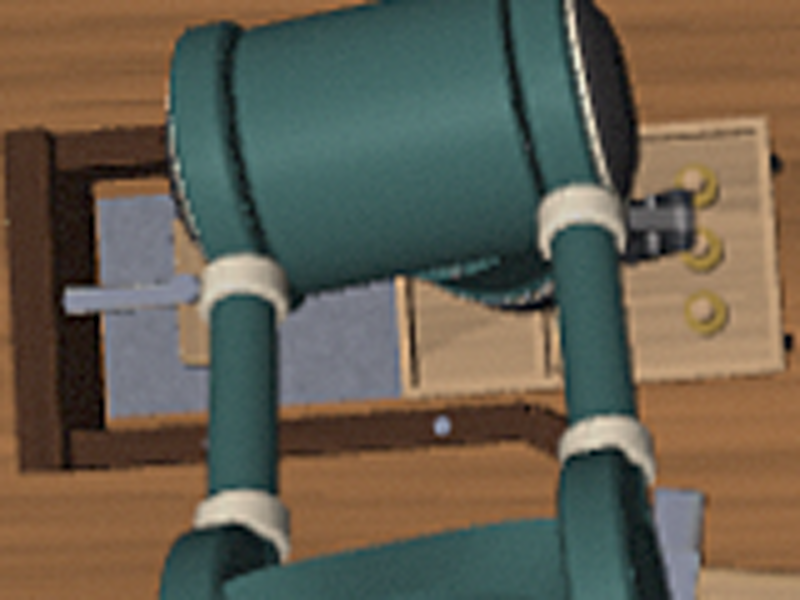

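```bash
python3 - <<'E'
from h import *
t=cam("top");s=cam("side")
T=lambda x,y,z=.059:on(t,(150+x/5-.4,160+y/5-.4),z)
S=lambda x,y,z=.059:on(s,(200+x/5-.4,130+y/5-.4),z)
for n,p in dict(fn=T(405,397),rn=T(785,371),rf=T(768,117)).items(): print("top",n,dk(p))
for n,p in dict(fn=S(253,352),rn=S(537,497),rf=S(698,383)).items(): print("side",n,dk(p))
E
```

```text
top fn [0.058  0.0585]
top rn [-0.1213  0.0596]
top rf [-0.1219 -0.0604]
side fn [0.0557 0.0618]
side rn [-0.1248  0.0616]
side rf [-0.1195 -0.0574]
```

Centred with clearance on both sides (fn +58.5, rn +59.6, rf -60.4 mm). The nose is about 58 mm in and the face at about 134. Continuing to 60 mm further, then feeling forward slowly.

move_arm(
  series="0 0 0 0.06 0 0 -1;0 0 0 0.14 0 0 -1;0 0 0 0.24 0 0 -1;0 0 0 0.34 0 0 -1;0 0 0 0.44 0 0 -1;0 0 0 0.53 0 0 -1;0 0 0 0.59 0 0 -1;0 0 0 0.62 0 0 -1",
)

```text
time: 14.75
tool_pos: [0.5456, 0.1818, 0.1198]
tcp_rot: [2.17, 2.271, 0.001]
wrist_force: [-0.1, 0.1, 5.5]
width: 0.159
```

move_arm(
  series="0 0 0 0.01 0 0 -1;0 0 0 0.02 0 0 -1;0 0 0 0.03 0 0 -1;0 0 0 0.04 0 0 -1;0 0 0 0.05 0 0 -1;0 0 0 0.05 0 0 -1;0 0 0 0.05 0 0 -1;0 0 0 0.05 0 0 -1",
)

```text
time: 15.55
tool_pos: [0.5454, 0.1864, 0.1198]
tcp_rot: [2.171, 2.271, 0.002]
wrist_force: [0.5, -0.3, 6.0]
width: 0.155
```

```bash
python3 - <<'E'
from h import *
s,R=st()
print(dk(s["tool_pos"]))
t=cam("top");crop(t,"pics/t_9.png",150,160,310,280,5)
s=cam("side");crop(s,"pics/s_9.png",200,130,330,230,6)
E
```

```text
t 15.55 pos [0.5454 0.1864 0.1198] xyaw 1.6159 z [ 0.001  0.001 -1.   ] F [ 0.54 -0.26  5.96] T [-0.09 -0.12 -0.02] w 0.155 q [ 0.29  0.2   1.95  0.    1.   -1.33]
[0.0365 0.0001]
```

View pics/s_9.png

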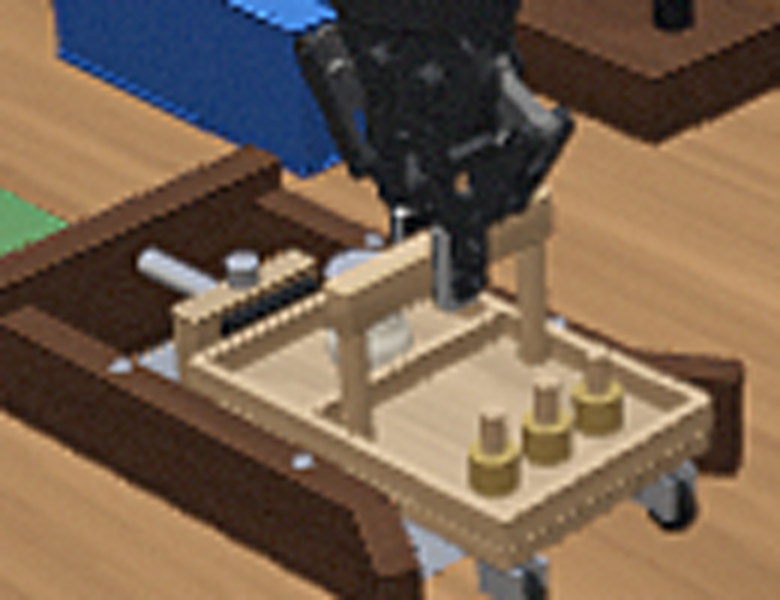

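View pics/t_9.png

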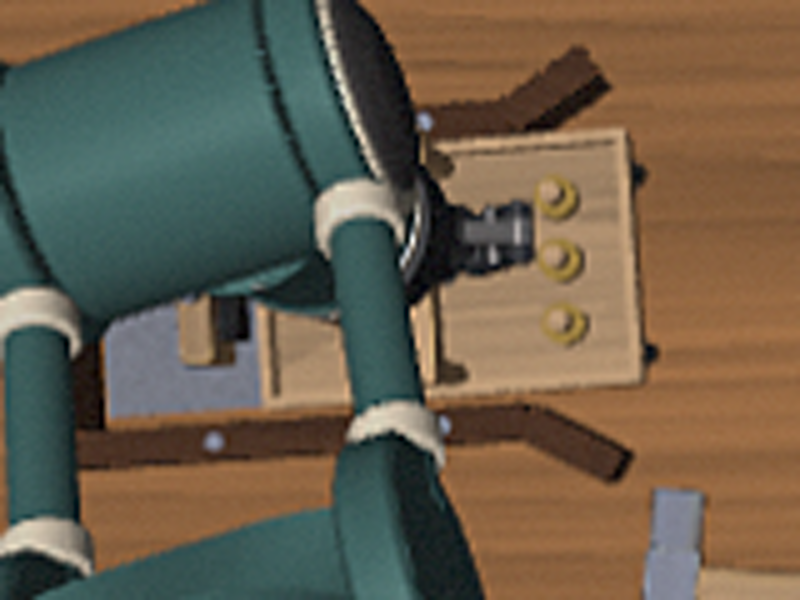

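```bash
python3 - <<'E'
from h import *
t=cam("top")
T=lambda x,y,z=.059:on(t,(150+x/5-.4,160+y/5-.4),z)
for n,p in dict(fn=T(266,409),fe=T(258,308),rn=T(645,383),rf=T(628,129),buf=T(249,330,.055)).items(): print("top",n,dk(p))
crop(t,"pics/t_10.png",180,205,240,250,12)
E
```

```text
top fn [0.1243 0.0593]
top fe [0.1252 0.0114]
top rn [-0.0554  0.0604]
top rf [-0.0557 -0.0598]
top buf [0.1313 0.0211]
```

View pics/t_10.png

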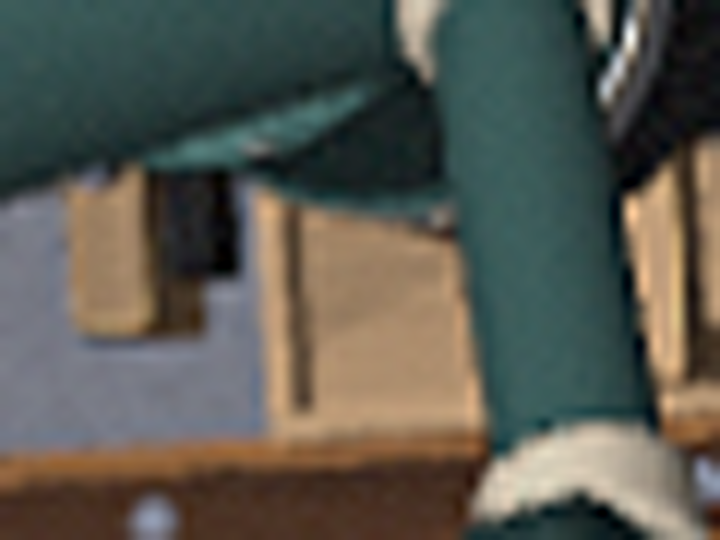

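The nose is at about 0.1245 and the gap to the buffer looks like 5–8 mm. Creeping.

move_arm(
  series="0 0 0 0.005 0 0 -1;0 0 0 0.01 0 0 -1;0 0 0 0.015 0 0 -1;0 0 0 0.02 0 0 -1;0 0 0 0.025 0 0 -1;0 0 0 0.03 0 0 -1;0 0 0 0.03 0 0 -1;0 0 0 0.03 0 0 -1",
)

```text
time: 16.5
tool_pos: [0.5453, 0.1894, 0.1198]
tcp_rot: [2.17, 2.271, 0.001]
wrist_force: [1.0, -1.1, 5.4]
width: 0.159
```

move_arm(
  series="0 0 0 0.003 0 0 -1;0 0 0 0.006 0 0 -1;0 0 0 0.009 0 0 -1;0 0 0 0.012 0 0 -1;0 0 0 0.015 0 0 -1;0 0 0 0.015 0 0 -1;0 0 0 0.015 0 0 -1;0 0 0 0.015 0 0 -1",
)

```text
time: 17.3
tool_pos: [0.5452, 0.1908, 0.1198]
tcp_rot: [2.17, 2.271, 0.001]
wrist_force: [0.4, -0.2, 6.2]
width: 0.157
```

move_arm(
  series="0 0 0 0.003 0 0 -1;0 0 0 0.006 0 0 -1;0 0 0 0.009 0 0 -1;0 0 0 0.012 0 0 -1;0 0 0 0.012 0 0 -1;0 0 0 0.012 0 0 -1;0 0 0 0.012 0 0 -1;0 0 0 0.012 0 0 -1",
)

```text
time: 18.1
tool_pos: [0.5451, 0.192, 0.1198]
tcp_rot: [2.17, 2.271, 0.001]
wrist_force: [-0.3, -0.6, 7.2]
width: 0.157
```

```bash
python3 - <<'E'
from h import *
s,R=st()
t=cam("top");crop(t,"pics/t_11.png",180,205,240,250,12)
s=cam("side");crop(s,"pics/s_11.png",215,160,285,205,10)
st()
E
```

```text
t 18.1 pos [0.5451 0.192  0.1198] xyaw 1.6159 z [ 0.001  0.    -1.   ] F [-0.32 -0.61  7.18] T [-0.19 -0.12 -0.06] w 0.157 q [ 0.3   0.2   1.94  0.    1.   -1.32]
t 18.2 pos [0.5451 0.192  0.1198] xyaw 1.6159 z [ 0.001  0.    -1.   ] F [ 0.66 -0.93  5.7 ] T [-0.15 -0.04 -0.04] w 0.157 q [ 0.3   0.2   1.94  0.    1.   -1.32]
```

View pics/t_11.png

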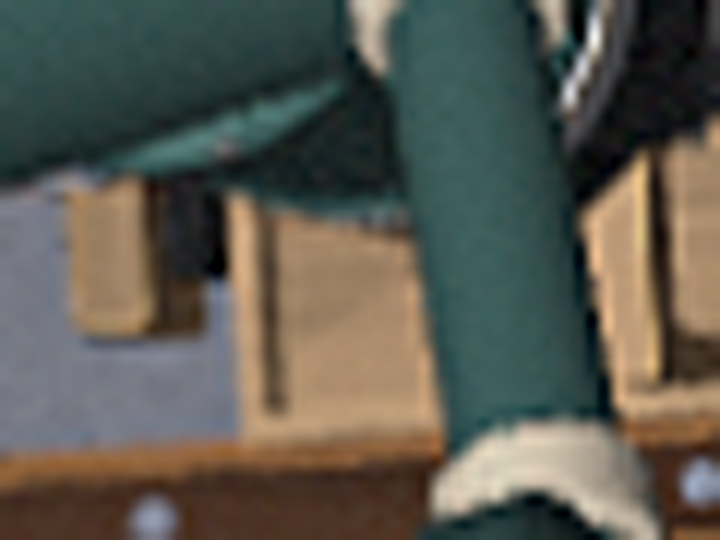

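View pics/s_11.png

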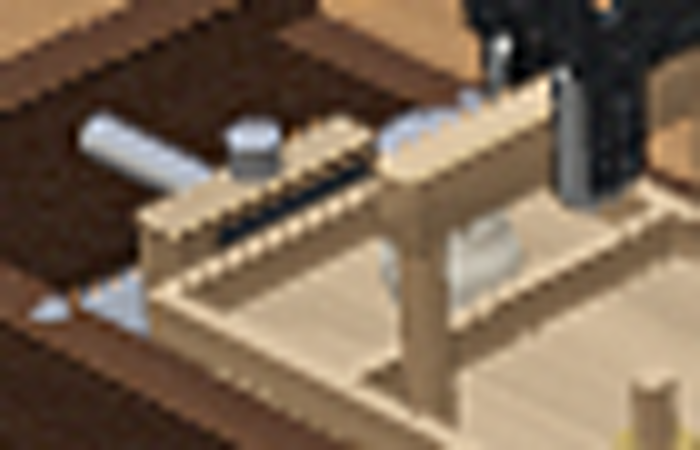

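move_arm(
  series="0 0 0 0.003 0 0 -1;0 0 0 0.006 0 0 -1;0 0 0 0.009 0 0 -1;0 0 0 0.012 0 0 -1;0 0 0 0.012 0 0 -1;0 0 0 0.012 0 0 -1;0 0 0 0.012 0 0 -1;0 0 0 0.012 0 0 -1",
)

```text
time: 19.0
tool_pos: [0.5451, 0.1932, 0.1198]
tcp_rot: [2.171, 2.271, 0.001]
wrist_force: [0.5, -1.2, 5.4]
width: 0.154
```

```bash
python3 -c "
from h import *
st()"
```

```text
t 19.0 pos [0.5451 0.1932 0.1198] xyaw 1.6158 z [ 0.001  0.    -1.   ] F [ 0.55 -1.21  5.36] T [-0.18 -0.16 -0.04] w 0.154 q [ 0.3   0.2   1.94  0.    1.   -1.32]
```

move_arm(
  series="0 0 0 0.003 0 0 -1;0 0 0 0.006 0 0 -1;0 0 0 0.009 0 0 -1;0 0 0 0.010 0 0 -1;0 0 0 0.010 0 0 -1;0 0 0 0.010 0 0 -1;0 0 0 0.010 0 0 -1;0 0 0 0.010 0 0 -1",
)

```text
time: 19.8
tool_pos: [0.5451, 0.1942, 0.1198]
tcp_rot: [2.17, 2.271, 0.001]
wrist_force: [0.7, -0.1, 6.5]
width: 0.155
```

```bash
python3 -c "
from h import *
st()"
```

```text
t 19.8 pos [0.5451 0.1942 0.1198] xyaw 1.6159 z [ 0.001  0.    -1.   ] F [ 0.66 -0.12  6.48] T [-0.24 -0.11 -0.01] w 0.155 q [ 0.3   0.2   1.94  0.    1.   -1.32]
```

move_arm(
  series="0 0 0 0.003 0 0 -1;0 0 0 0.006 0 0 -1;0 0 0 0.009 0 0 -1;0 0 0 0.010 0 0 -1;0 0 0 0.010 0 0 -1;0 0 0 0.010 0 0 -1;0 0 0 0.010 0 0 -1;0 0 0 0.010 0 0 -1",
)

```text
time: 20.6
tool_pos: [0.545, 0.1952, 0.1198]
tcp_rot: [2.171, 2.271, 0.001]
wrist_force: [1.1, -1.2, 5.5]
width: 0.157
```

```bash
python3 -c "
from h import *
st()"
```

```text
t 20.6 pos [0.545  0.1952 0.1198] xyaw 1.6158 z [ 0.001  0.    -1.   ] F [ 1.07 -1.2   5.52] T [-0.16 -0.11 -0.03] w 0.157 q [ 0.3   0.2   1.94  0.    1.   -1.32]
```

move_arm(
  series="0 0 0 0.003 0 0 -1;0 0 0 0.006 0 0 -1;0 0 0 0.009 0 0 -1;0 0 0 0.010 0 0 -1;0 0 0 0.010 0 0 -1;0 0 0 0.010 0 0 -1;0 0 0 0.010 0 0 -1;0 0 0 0.010 0 0 -1",
)

```text
time: 21.4
tool_pos: [0.5449, 0.1962, 0.1198]
tcp_rot: [2.171, 2.271, 0.001]
wrist_force: [1.1, -0.7, 6.0]
width: 0.158
```

```bash
python3 -c "
from h import *
st()"
```

```text
t 21.4 pos [0.5449 0.1962 0.1198] xyaw 1.6159 z [ 0.001  0.    -1.   ] F [ 1.05 -0.71  6.03] T [-0.16 -0.12 -0.  ] w 0.158 q [ 0.3   0.2   1.94  0.    1.   -1.31]
```

move_arm(
  series="0 0 0 0.003 0 0 -1;0 0 0 0.006 0 0 -1;0 0 0 0.009 0 0 -1;0 0 0 0.010 0 0 -1;0 0 0 0.010 0 0 -1;0 0 0 0.010 0 0 -1;0 0 0 0.010 0 0 -1;0 0 0 0.010 0 0 -1",
)

```text
time: 22.2
tool_pos: [0.5449, 0.197, 0.1198]
tcp_rot: [2.17, 2.271, 0.001]
wrist_force: [0.8, -1.0, 6.3]
width: 0.156
```

move_arm(
  series="0 0 0 0.003 0 0 -1;0 0 0 0.006 0 0 -1;0 0 0 0.006 0 0 -1;0 0 0 0.006 0 0 -1;0 0 0 0.006 0 0 -1;0 0 0 0.006 0 0 -1;0 0 0 0.006 0 0 -1;0 0 0 0.006 0 0 -1",
)

```text
time: 23.0
tool_pos: [0.5449, 0.1972, 0.1198]
tcp_rot: [2.17, 2.27, 0.0]
wrist_force: [0.9, -1.9, 5.8]
width: 0.158
```

```bash
python3 - <<'E'
from h import *
s,R=st()
t=cam("top");crop(t,"pics/t_12.png",180,205,240,250,12)
s=cam("side");crop(s,"pics/s_12.png",215,160,285,205,10)
st()
E
```

```text
t 23.0 pos [0.5449 0.1972 0.1198] xyaw 1.6159 z [ 0.001 -0.001 -1.   ] F [ 0.88 -1.88  5.82] T [-0.42 -0.11 -0.06] w 0.158 q [ 0.3   0.2   1.94 -0.    1.   -1.31]
t 23.1 pos [0.5449 0.1973 0.1198] xyaw 1.616 z [ 0.001 -0.001 -1.   ] F [ 0.79 -2.49  6.01] T [-0.47 -0.08 -0.07] w 0.157 q [ 0.3   0.2   1.94 -0.    1.   -1.31]
```

View pics/t_12.png

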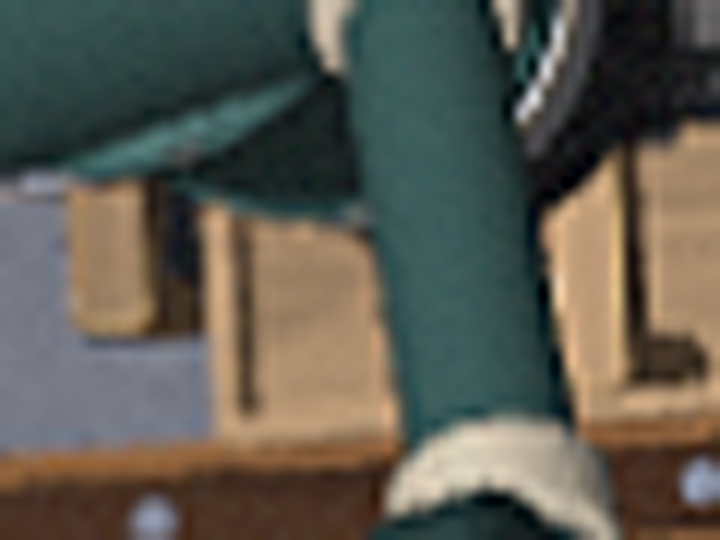

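View pics/s_12.png

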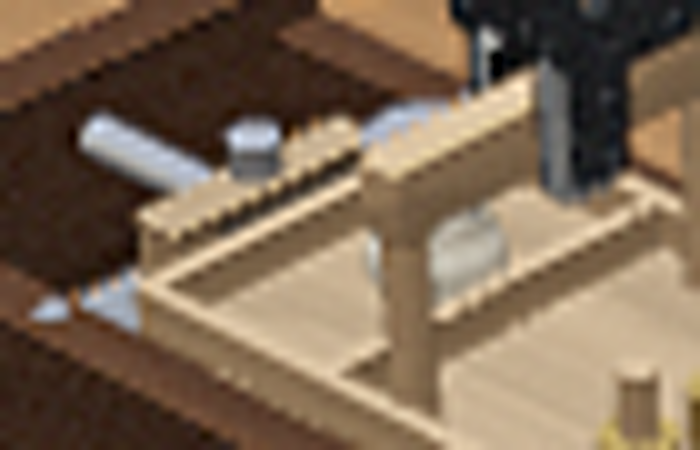

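Contact felt: the arm lags its command, with Fy at -2.5 and a growing moment. The gap has closed in both views. Now loading in small steps.

move_arm(
  series="0 0 0 0.003 0 0 -1;0 0 0 0.006 0 0 -1;0 0 0 0.006 0 0 -1;0 0 0 0.006 0 0 -1;0 0 0 0.006 0 0 -1;0 0 0 0.006 0 0 -1;0 0 0 0.006 0 0 -1;0 0 0 0.006 0 0 -1",
)

```text
time: 23.9
tool_pos: [0.5448, 0.1974, 0.1198]
tcp_rot: [2.17, 2.27, -0.001]
wrist_force: [1.5, -4.8, 7.4]
width: 0.157
```

```bash
python3 -c "
from h import *
st()"
```

```text
t 23.9 pos [0.5448 0.1974 0.1198] xyaw 1.616 z [ 0.001 -0.001 -1.   ] F [ 1.55 -4.75  7.37] T [-0.68 -0.08 -0.06] w 0.157 q [ 0.31  0.2   1.94 -0.    1.   -1.31]
```

move_arm(
  series="0 0 0 0.003 0 0 -1;0 0 0 0.006 0 0 -1;0 0 0 0.006 0 0 -1;0 0 0 0.006 0 0 -1;0 0 0 0.006 0 0 -1;0 0 0 0.006 0 0 -1;0 0 0 0.006 0 0 -1;0 0 0 0.006 0 0 -1",
)

```text
time: 24.7
tool_pos: [0.5448, 0.1977, 0.1198]
tcp_rot: [2.169, 2.27, -0.002]
wrist_force: [1.3, -6.0, 7.2]
width: 0.16
```

```bash
python3 -c "
from h import *
st()"
```

```text
t 24.7 pos [0.5448 0.1977 0.1198] xyaw 1.616 z [ 0.001 -0.002 -1.   ] F [ 1.27 -6.02  7.17] T [-0.82 -0.13 -0.17] w 0.16 q [ 0.31  0.2   1.94 -0.    1.   -1.31]
```

move_arm(
  series="0 0 0 0.004 0 0 -1;0 0 0 0.008 0 0 -1;0 0 0 0.008 0 0 -1;0 0 0 0.008 0 0 -1;0 0 0 0.008 0 0 -1;0 0 0 0.008 0 0 -1;0 0 0 0.008 0 0 -1;0 0 0 0.008 0 0 -1",
)

```text
time: 25.5
tool_pos: [0.5448, 0.198, 0.1198]
tcp_rot: [2.169, 2.27, -0.003]
wrist_force: [-0.3, -7.1, 6.2]
width: 0.157
```

```bash
python3 -c "
from h import *
st()"
```

```text
t 25.5 pos [0.5448 0.198  0.1198] xyaw 1.6161 z [ 0.    -0.003 -1.   ] F [-0.29 -7.05  6.22] T [-1.05 -0.16 -0.12] w 0.157 q [ 0.31  0.2   1.94 -0.    1.   -1.31]
```

move_arm(
  series="0 0 0 0.004 0 0 -1;0 0 0 0.008 0 0 -1;0 0 0 0.008 0 0 -1;0 0 0 0.008 0 0 -1;0 0 0 0.008 0 0 -1;0 0 0 0.008 0 0 -1;0 0 0 0.008 0 0 -1;0 0 0 0.008 0 0 -1",
)

```text
time: 26.3
tool_pos: [0.5448, 0.1983, 0.1199]
tcp_rot: [2.169, 2.269, -0.003]
wrist_force: [0.3, -8.9, 7.8]
width: 0.158
```

```bash
python3 -c "
from h import *
st()"
```

```text
t 26.3 pos [0.5448 0.1983 0.1199] xyaw 1.6162 z [ 0.    -0.004 -1.   ] F [ 0.26 -8.92  7.77] T [-1.33 -0.09 -0.14] w 0.158 q [ 0.31  0.2   1.94 -0.    1.   -1.31]
```

move_arm(
  series="0 0 0 0 0 0 -1;0 0 0 0 0 0 -1;0 0 0 0 0 0 -1;0 0 0 0 0 0 -1;0 0 0 0 0 0 -1;0 0 0 0 0 0 -1;0 0 0 0 0 0 -1;0 0 0 0 0 0 -1",
)

```text
time: 27.1
tool_pos: [0.5448, 0.1983, 0.1198]
tcp_rot: [2.169, 2.269, -0.004]
wrist_force: [0.6, -8.8, 8.1]
width: 0.157
```

```bash
python3 -c "
from h import *
st()"
```

```text
t 27.1 pos [0.5448 0.1983 0.1198] xyaw 1.6162 z [ 0.    -0.004 -1.   ] F [ 0.57 -8.76  8.15] T [-1.32 -0.11 -0.09] w 0.157 q [ 0.31  0.2   1.94 -0.    1.   -1.31]
```

About 9 N held for over 1.5 s. I'll add a touch to reach about 10 N and hold for a second, then ease off.

move_arm(
  series="0 0 0 0.005 0 0 -1;0 0 0 0.005 0 0 -1;0 0 0 0.005 0 0 -1;0 0 0 0.005 0 0 -1;0 0 0 0.005 0 0 -1;0 0 0 0.005 0 0 -1;0 0 0 0.005 0 0 -1;0 0 0 0.005 0 0 -1",
)

```text
time: 27.9
tool_pos: [0.5448, 0.1985, 0.1198]
tcp_rot: [2.168, 2.269, -0.004]
wrist_force: [0.8, -9.5, 7.5]
width: 0.159
```

move_arm(
  series="0 0 0 0 0 0 -1;0 0 0 0 0 0 -1;0 0 0 0 0 0 -1;0 0 0 0 0 0 -1;0 0 0 -0.004 0 0 -1;0 0 0 -0.009 0 0 -1;0 0 0 -0.014 0 0 -1;0 0 0 -0.018 0 0 -1",
)

```text
time: 28.7
tool_pos: [0.5448, 0.1978, 0.1198]
tcp_rot: [2.17, 2.27, -0.002]
wrist_force: [-0.0, -4.4, 5.7]
width: 0.152
```

move_arm(
  series="0 0 0 -0.003 0 0 -1;0 0 0 -0.006 0 0 -1;0 0 0 -0.009 0 0 -1;0 0 0 -0.012 0 0 -1;0 0 0 -0.015 0 0 -1;0 0 0 -0.018 0 0 -1;0 0 0 -0.018 0 0 -1;0 0 0 -0.018 0 0 -1",
)

```text
time: 29.5
tool_pos: [0.5448, 0.1972, 0.1198]
tcp_rot: [2.171, 2.27, 0.001]
wrist_force: [0.1, -1.4, 5.1]
width: 0.159
```

```bash
python3 -c "
from h import *
st()"
```

```text
t 29.5 pos [0.5448 0.1972 0.1198] xyaw 1.6158 z [ 0.001 -0.    -1.   ] F [ 0.13 -1.37  5.08] T [-0.29 -0.09 -0.09] w 0.159 q [ 0.3   0.2   1.94 -0.    1.   -1.31]
```

move_arm(
  series="0 0 0 -0.003 0 0 -1;0 0 0 -0.005 0 -0.003 -1;0 0 0 -0.006 0 -0.006 -1;0 0 0 -0.006 0 -0.009 -1;0 0 0 -0.006 0 -0.010 -1;0 0 0 -0.006 0 -0.010 -1;0 0 0 -0.006 0 -0.010 -1;0 0 0 -0.006 0 -0.010 -1",
)

```text
time: 30.3
tool_pos: [0.5445, 0.1963, 0.1199]
tcp_rot: [-2.171, -2.27, 0.001]
wrist_force: [0.0, 1.1, 1.1]
width: 0.162
```

```bash
python3 - <<'E'
from h import *
st()
t=cam("top");crop(t,"pics/t_13.png",150,160,310,280,5)
s=cam("side");crop(s,"pics/s_13.png",200,130,330,230,6)
st()
E
```

```text
t 30.3 pos [0.5445 0.1963 0.1199] xyaw 1.6158 z [-0.001 -0.    -1.   ] F [0.05 1.05 1.07] T [ 0.09 -0.1   0.01] w 0.162 q [ 0.3   0.2   1.94  0.    1.   -1.31]
t 30.4 pos [0.5445 0.1963 0.1199] xyaw 1.6158 z [-0.001 -0.    -1.   ] F [0.54 0.72 0.49] T [ 0.11 -0.08 -0.02] w 0.155 q [ 0.3   0.2   1.94  0.    1.   -1.31]
```

View pics/t_13.png

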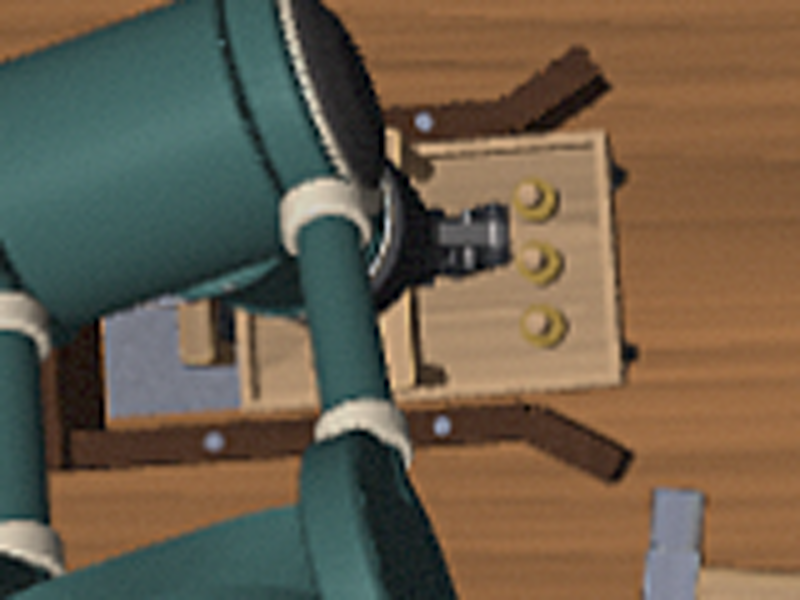

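View pics/s_13.png

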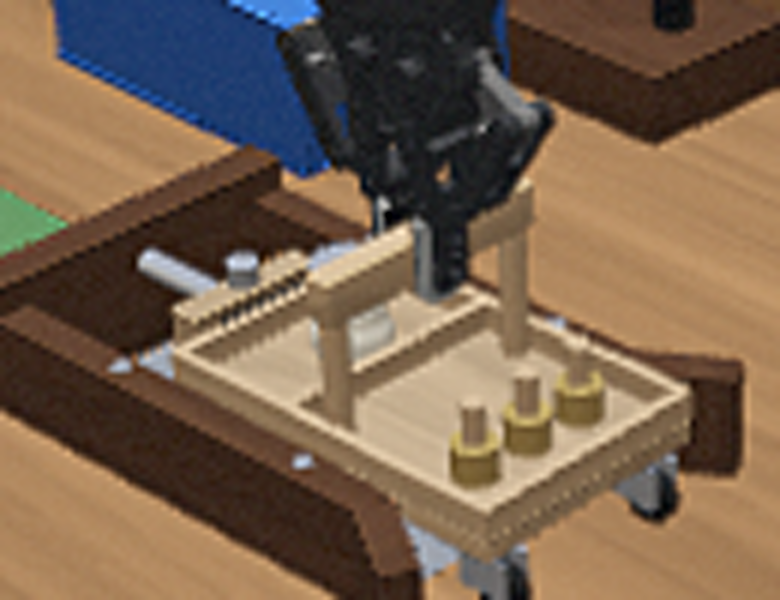

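Unloaded: forces about zero, nose about 1 mm off contact so the feeler should be nearly flush. The caddy is square, the castors trail and the jar stands. Letting go with a modest opening.

move_arm(
  series="0 0 0 0 0 0 -0.68;0 0 0 0 0 0 -0.6;0 0 0 0 0 0 -0.5;0 0 0 0 0 0 -0.4;0 0 0 0 0 0 -0.3;0 0 0 0 0 0 -0.2;0 0 0 0 0 0 -0.1;0 0 0 0 0 0 0",
)

```text
time: 31.2
tool_pos: [0.5449, 0.1964, 0.1203]
tcp_rot: [2.171, 2.271, 0.0]
wrist_force: [0.1, -0.6, 0.1]
width: 0.503
```

```bash
python3 - <<'E'
from h import *
st()
t=cam("top");crop(t,"pics/t_14.png",150,160,310,280,5)
s=cam("side");crop(s,"pics/s_14.png",200,130,330,230,6)
st()
E
```

```text
t 31.2 pos [0.5449 0.1964 0.1203] xyaw 1.6158 z [ 0. -0. -1.] F [ 0.11 -0.64  0.1 ] T [-0.04 -0.04 -0.01] w 0.503 q [ 0.3   0.2   1.94 -0.    1.   -1.31]
t 31.3 pos [0.5449 0.1964 0.1203] xyaw 1.6159 z [ 0. -0. -1.] F [ 0.14 -0.72 -0.49] T [ 0.04 -0.06  0.02] w 0.497 q [ 0.3   0.2   1.94 -0.    1.   -1.31]
```

View pics/t_14.png

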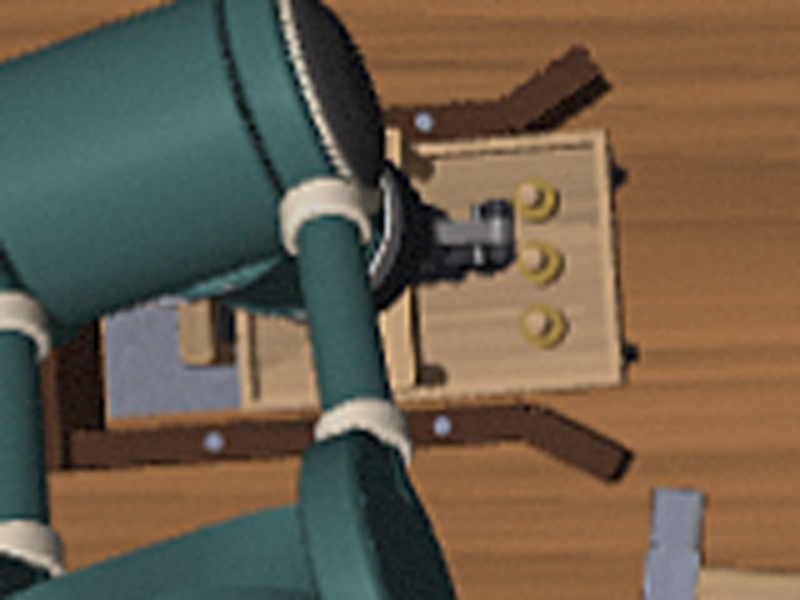

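View pics/s_14.png

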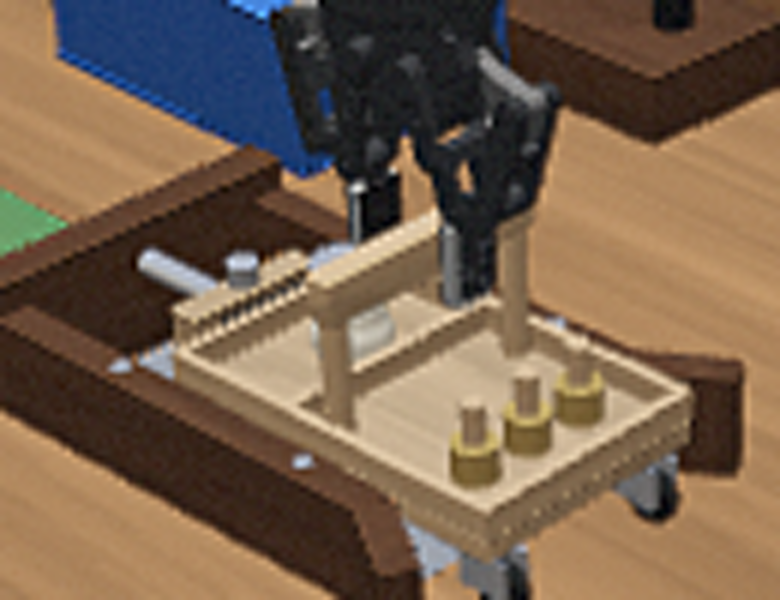

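The caddy didn't move on release and the fingers are clear on both sides of the bar. Lifting straight up.

move_arm(
  series="0 0 0 0 0 -0.05 0;0 0 0 0 0 -0.15 0;0 0 0 0 0 -0.28 0;0 0 0 0 0 -0.42 0;0 0 0 0 0 -0.56 0;0 0 0 0 0 -0.70 0;0 0 0 0 0 -0.84 0;0 0 0 0 0 -0.95 0",
)

```text
time: 32.1
tool_pos: [0.5453, 0.1965, 0.2172]
tcp_rot: [2.17, 2.27, 0.002]
wrist_force: [0.4, 0.4, 0.2]
width: 0.499
```

move_arm(
  series="0 0 0 -0.12 0 0 0;0 0 0 -0.25 0 0 0;0 0 0 -0.40 0 0 0;0 0 0 -0.55 0 0 0;0 0 0 -0.70 0 0 0;0 0 0 -0.85 0 0 0;0 0 0 -0.95 0 0 0;0 0 0 -1 0 0 0",
)

```text
time: 32.9
tool_pos: [0.5495, 0.0951, 0.2152]
tcp_rot: [-2.172, -2.269, 0.0]
wrist_force: [-0.9, 0.3, 0.6]
width: 0.501
```

move_arm(
  series="0 0 0 -0.12 0 0 0;0 0 0 -0.25 0 0 0;0 0 0 -0.40 0 0 0;0 0 0 -0.55 0 0 0;0 0 0 -0.70 0 0 0;0 0 0 -0.85 0 0 0;0 0 0 -0.95 0 0 0;0 0 0 -1 0 0 0",
)

```text
time: 33.7
tool_pos: [0.5539, -0.0047, 0.2153]
tcp_rot: [-2.172, -2.27, 0.0]
wrist_force: [-0.2, 0.4, -0.5]
width: 0.5
```

```bash
python3 - <<'E'
from h import *
st()
t=cam("top");crop(t,"pics/t_15.png",150,160,310,280,5);cv2.imwrite("pics/t_15f.png",t["pixels"][:,:,::-1])
s=cam("side");crop(s,"pics/s_15.png",200,130,330,230,6)
E
```

```text
t 33.7 pos [ 0.5539 -0.0047  0.2153] xyaw 1.6146 z [-0. -0. -1.] F [-0.17  0.37 -0.51] T [ 0.   -0.01 -0.03] w 0.5 q [-0.05  0.06  1.91 -0.    1.17 -1.67]
```

View pics/t_15.png

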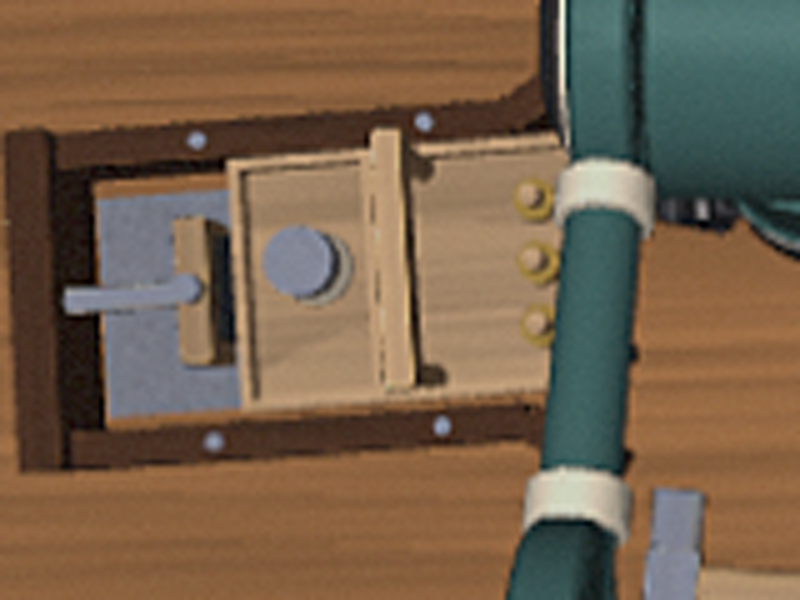

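View pics/s_15.png

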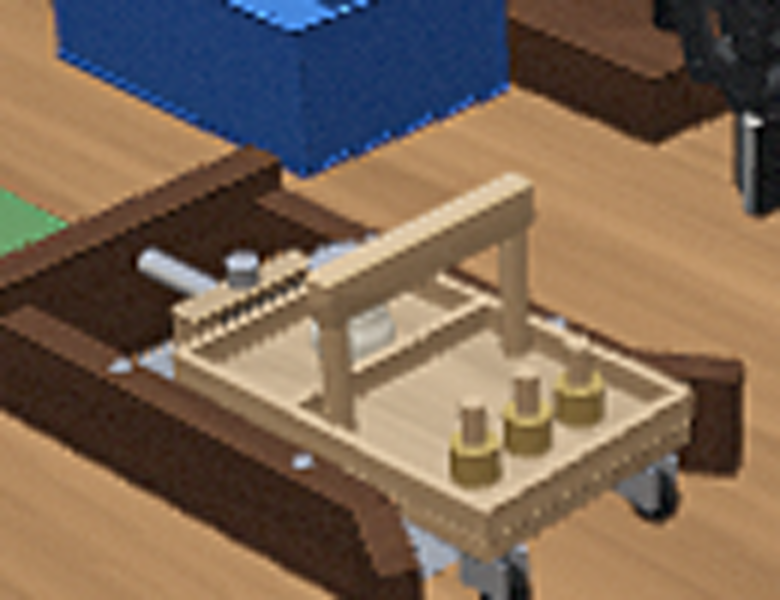

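View pics/t_15f.png

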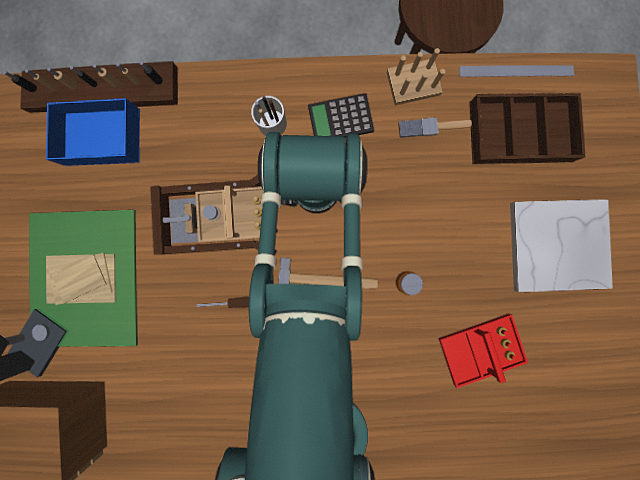

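```bash
python3 - <<'E'
from h import *
t=cam("top")
T=lambda x,y,z=.059:on(t,(150+x/5-.4,160+y/5-.4),z)
a,b=dk(T(229,160)),dk(T(245,410));print(a,b,(a+b)/2,"yaw",np.arctan2(-(b-a)[0],(b-a)[1]))
print(bot.finish_job()); 
E
```

```text
[ 0.1349 -0.06  ] [0.1344 0.059 ] [ 0.13465 -0.0005 ] yaw 0.00420165594687189
the job is handed in; nothing more can be done
None
```

The caddy is parked nose first in the bay at the buffer, let go, with its jar standing, and I handed the job in at about 34 s of the 70. The hand-in gives no verdict, so these are my own readings.

- **Castors:** I gripped the handle bar and pushed straight ahead about 96 mm. The side view then showed three castors trailing; the fourth was hidden. I then steered onto the bay's centre line, with the nose still about 40 mm before the mouth.
- **Buffer:** I felt contact with the nose about 135 mm in. I pressed at 9 to 9.5 N for about 2 s; the highest reading was 9.5 N.
- **Release:** I eased off until the wrist force was about zero, opened the fingers and retreated. The caddy did not move.

Last checks:
- **Position:** the middle of the nose was 134.7 mm in, 0.5 mm off the centre line and about 0.004 rad from square.
- **In the pictures:** the jar was upright, the two rear castors trailed, and nothing else on the bench appeared to have moved. The front castors were hidden under the deck inside the bay.
- **Feeler not seen directly:** I estimate it about 7 of 8 mm in, since the nose stopped under 1 mm short of the contact point.
- **Disagreement:** the side and top views differed by 2 to 3 mm on lateral position. I went with the top view, which agreed with the tool position.

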